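# Shift the tape roll to a sound folding hook and fold the empty one away

## Task

Clear the hook that the roll of tape hangs on: swing one of the two folded hooks down until it is fully level, hang the roll on it without dropping it, then fold the emptied hook up flat against the rail so that cases can be slid past. One of the two folded hooks has a seized hinge: feel gently which one swings, do not force the seized one, and leave it folded. Do not disturb the bottle, the screwdriver or the stabiliser on the bench.

Things in the scene. Friction and masses are not known exactly. Their poses are not given: they have to be found in the camera images.
- rail: Black steel hook rail bolted to the bench: crossbar 460 mm long (y), 20 mm thick (x), 70 mm tall, underside 180 mm and top edge 250 mm above the bench, open below, on an upright near each end. Origin on the bench under the crossbar's middle; y runs along the bar, z up; the hooks are on its front face at x = -10 mm (robot's side).
- hook_1: The hook in use at the start, three alike on the rail, about 140 mm apart. Hinge plate 40 mm wide, 62 mm tall, with a hinged steel peg. Origin on the hinge pin, 21 mm in front of the crossbar's mid-plane, 190 mm above the bench; axes as the rail's. Peg: bar 10 mm wide (y), 8 mm thick; 85 mm from the pin it bends square into a tip bar.
- hook_2: A hook that starts folded, three alike on the rail, about 140 mm apart. Hinge plate 40 mm wide, 62 mm tall, with a hinged steel peg. Origin on the hinge pin, 21 mm in front of the crossbar's mid-plane, 190 mm above the bench; axes as the rail's. Peg: bar 10 mm wide (y), 8 mm thick; 85 mm from the pin it bends square into a tip bar.
- hook_3: The other hook that starts folded, three alike on the rail, about 140 mm apart. Hinge plate 40 mm wide, 62 mm tall, with a hinged steel peg. Origin on the hinge pin, 21 mm in front of the crossbar's mid-plane, 190 mm above the bench; axes as the rail's. Peg: bar 10 mm wide (y), 8 mm thick; 85 mm from the pin it bends square into a tip bar.
- peg_1 (a joint): Peg angle: 0 = folded straight up, flat along the rail, tip bar pointing back over the rail's top edge; grows as the peg swings out and down, to the stop at 1.571 = level towards the robot, tip bar up. A free hinge stays where it is left (2 N at the tip moves it). Starts level.
- peg_2 (a joint): Peg angle: 0 = folded straight up, flat along the rail, tip bar pointing back over the rail's top edge; grows as the peg swings out and down, to the stop at 1.571 = level towards the robot, tip bar up. A free hinge stays where it is left (2 N at the tip moves it). Starts folded. May be seized, see peg_3.
- peg_3 (a joint): As peg_2, starts folded. One of peg_2 and peg_3, by chance, is seized: it gives about 2 degrees, then stops dead; its looks do not show it. 6 to 8 N of pull at the tip is ample to tell; above about 25 N it is forced: it bends out and stays so.
- peg_1_tip (a point): Middle of the tip bar of peg_1 (bar 10 mm wide in y, 8 mm thick, end 24 mm from the peg's centre line), which can be pinched across y from above, folded or level. From the pin: 12 mm back (+x) and 85 mm up when folded; 85 mm out (-x) and 12 mm up when level.
- peg_2_tip (a point): Middle of the tip bar of peg_2 (bar 10 mm wide in y, 8 mm thick, end 24 mm from the peg's centre line), which can be pinched across y from above, folded or level. From the pin: 12 mm back (+x) and 85 mm up when folded; 85 mm out (-x) and 12 mm up when level.
- peg_3_tip (a point): Middle of the tip bar of peg_3 (bar 10 mm wide in y, 8 mm thick, end 24 mm from the peg's centre line), which can be pinched across y from above, folded or level. From the pin: 12 mm back (+x) and 85 mm up when folded; 85 mm out (-x) and 12 mm up when level.
- roll: Roll of brown tape, 120 mm outside, 76 mm bore, 25 mm wide, 130 to 310 g, hanging on peg_1 about 40 mm out from its pin. Origin at its centre, x along its axis. Hung, its centre is 34 mm below the level peg's centre line and its top 26 mm above it; lifting it 25 mm clears the upturned tip. It can be gripped across its 25 mm width at the top.
- stabiliser: Voltage stabiliser in a grey-white sheet case 200 x 230 x 160 mm high on rubber feet, beside the rail; a bystander. Origin under its middle.
- bottle: Orange bottle, 60 mm across, 200 mm high, standing on the bench; a bystander. Origin under its middle.
- screwdriver: Screwdriver with a black handle, 200 mm long, lying on the bench in front of the rail; a bystander. Origin under its middle, x along it.

How it is judged (in metres and radians):
On the way, in this order (a step that is already met when the one before it is completed fails the run):
1. the hook that swings freely is fully level (value of joint any of peg_2, peg_3 above 1.5 rad), for 0.2 s.
2. the roll hangs at rest on that hook, let go (((value of joint peg_2 above 1.5 rad and value of joint peg_3 below 0.1 rad and x of roll in the frame of hook_2 between -0.075 and -0.012 m and y of roll in the frame of hook_2 between -0.02 and 0.02 m and z of roll in the frame of hook_2 between -0.045 and -0.022 m and linear speed of roll below 0.05 m/s and contact force between roll and the fingers below 0.05 N) or (value of joint peg_3 above 1.5 rad and value of joint peg_2 below 0.1 rad and x of roll in the frame of hook_3 between -0.075 and -0.012 m and y of roll in the frame of hook_3 between -0.02 and 0.02 m and z of roll in the frame of hook_3 between -0.045 and -0.022 m and linear speed of roll below 0.05 m/s and contact force between roll and the fingers below 0.05 N))), for 0.3 s.
3. the emptied hook is folded flat (value of joint peg_1 below 0.08 rad and ((value of joint peg_2 above 1.5 rad and value of joint peg_3 below 0.1 rad and x of roll in the frame of hook_2 between -0.075 and -0.012 m and y of roll in the frame of hook_2 between -0.02 and 0.02 m and z of roll in the frame of hook_2 between -0.045 and -0.022 m and linear speed of roll below 0.05 m/s and contact force between roll and the fingers below 0.05 N) or (value of joint peg_3 above 1.5 rad and value of joint peg_2 below 0.1 rad and x of roll in the frame of hook_3 between -0.075 and -0.012 m and y of roll in the frame of hook_3 between -0.02 and 0.02 m and z of roll in the frame of hook_3 between -0.045 and -0.022 m and linear speed of roll below 0.05 m/s and contact force between roll and the fingers below 0.05 N))), for 0.2 s.
At the end, for the whole second after the job is handed in: The roll hangs at rest, let go, on the hook that swings freely (within 20 mm sideways, that peg within 4 degrees of level), the emptied hook is folded flat (within 4.5 degrees), and the seized hook is still folded (all of step 3 and velocity of joint peg_1 below 0.05 rad/s); the robot touches nothing.
It fails at once if the seized hook is forced out of its folded place (both of the hooks that began folded are more than 7 degrees out) (value of joint each of peg_2, peg_3 above 0.12 rad).
It fails at once if the roll falls (faster than 1.2 m/s) (linear speed of roll above 1.2 m/s).
It fails at once if a bystander disturbed (moved more than 30 mm) (distance of any of stabiliser, bottle, screwdriver from where it was at the start of the episode above 0.03 m).
It also fails if it takes over 72 s, if anything falls off the work surface, if the arm or the gripper's body presses on something with over 40 N, if the wrist force passes 120 N, or if a joint passes its speed limit or range.

## Robot

A 7-joint arm with a two-finger parallel gripper is mounted at the origin on the work surface. World frame = base frame: x ahead of the robot, y to its left, z up, the work surface at z = 0. Lengths are in m, angles in degrees, forces in N, time in s.
With the tool pointing down it reaches from about 0.4 to 0.925 m from the base axis. Payload 4.1 kg.
Tool frame: the origin (TCP) lies midway between the tips of the shut fingers; the grasp point (between the pads) lies 19 mm behind it; y points along the fingers, z is the direction in which the jaws open and shut, and the axes are right-handed (so a half turn about y gives the same grasp; the last joint's range is limited). The gripper opens to 85 mm and grips with 20 to 120 N. Pads are 22 mm wide; open, the fingers measure 114 mm over their backs; the gripper's body (76 mm by 85 mm) begins 54 mm behind the grasp point. The pads swing forward as they close: fully open they stand 13 mm farther back than shut.
Start: joints at [-80.157, 22.827, 2.584, 88.041, -1.071, 69.15, -2.905], TCP at [0.174, 0.626, 0.231] pointing down, gripper open.
Joint ranges: [-161.44, 161.44], [-28.35, 127.94], [-78.24, 83.42], [0, 140.83], [-78.03, 258.03], [13.02, 114.36], [-168.23, 168.23]. Speed limits (degrees/s): [147.25, 147.25, 180, 180, 180, 180, 180].

## Interface

Orientations are given as [roll, pitch, yaw] about the fixed x, y, z axes, in that order (R = Rz(yaw) Ry(pitch) Rx(roll)).
In Python, from plant import get_state, capture, finish_job gives the robot as it stands.
- The arm moves only by the shell command python3 -m pendant 'ROWS'. ROWS is JSON, a list of rows, each a list of 3 entries, a list of its own where there are three numbers: the opening, from 0 (shut) to 1 (fully open), then the shift along the tool's x, y, z in m, then the turn, a rotation vector about the tool's x, y, z in degrees. In form: [[fingers, [tx, ty, tz], [wx, wy, wz]], ...]. A call has exactly 10 rows; each row is the pose to reach, as a shift and turn from the pose measured when the call began, along the tool's axes at that moment; what a row does not reach only later rows make up. A row lasts 1/8 s, in which the tool goes at most 62.5 mm and 10.7 degrees, less where a joint would pass 70% of its speed; a pose out of reach is approached as far as the arm can. A call with a gripper value outside its range is refused whole. The fingers move at their own pace and stop on an object; the grip force is fixed at half the most. Time passes only in rows, so rows that repeat a pose let the fingers close, or fill a call up. It gives the time, the measured TCP pose, the force and the opening at its end, in the units of the state.
- get_state(): the state, without advancing time (a new reading comes with each control period).
- capture(name): name is "scene" or "side" or "wrist"; returns a dict with "color" (400x640x3 uint8, blue, green, red), "z_map" (400x640 float32, m along the optical axis (not along the pixel's ray), 0 where there is no reading), "camera_matrix" (3x3 intrinsics, pixels), "world_from_camera" (4x4, takes a point from camera to world coordinates). Camera axes: x right, y down, z forward; pixel columns grow to the right and rows downward; lengths in m; the calibration is good to about 2 mm. A picture is of the moment at which its call begins.
- finish_job(): hands the job in, once; it reports no verdict.
The state is a dict: "clock": time; "joint_positions": joint angles; "joint_vel": joint speeds; "tau": joint torques, N m; "ee_pos": TCP position; "orientation": TCP orientation; "contact_force": force on the tool from outside, world axes, zero at the start; "wrist_torque": the same for the moment, N m; "gripper_width": opening from 0.0 (shut) to 1.0 (fully open).
Only numpy, scipy, OpenCV 4.12 (cv2) and the standard library are available. Lean on these libraries where they do the work, as an engineer would, in place of code of your own. Each camera call takes 0.05 s, during which the arm holds its last target.

## Working session

There is one attempt and no reset: what is moved stays moved. The work goes in short steps, Python scripts to look and compute and a shell command to move; the robot and the scene stay as the last step left them, time stands still between calls to the robot, and variables do not carry over. Pictures are saved under pics/ and viewed, and the job is handed in when it is done.

```bash
mkdir -p pics; ls
python3 - <<'E'
from plant import get_state, capture
import cv2,json,numpy as np
s=get_state(); print({k:np.round(v,3).tolist() for k,v in s.items()})
for n in ("scene","side","wrist"):
    c=capture(n); cv2.imwrite(f"pics/{n}0.png",c["color"]); np.savez(f"pics/{n}0.npz",**c)
    print(n,c["camera_matrix"].round(1).tolist(),c["world_from_camera"].round(3).tolist())
E
```

```text
pics
{'clock': 0.0, 'joint_positions': [-80.157, 22.871, 2.581, 88.115, -1.072, 69.151, -2.903], 'joint_vel': [0.007, -0.081, 0.074, 0.046, -0.049, -0.059, -0.021], 'tau': [0.0, -47.512, 1.365, -25.422, 0.012, 0.009, -0.0], 'ee_pos': [0.174, 0.626, 0.23], 'orientation': [-90.112, -0.008, -15.508], 'contact_force': [-0.534, -0.351, -0.375], 'wrist_torque': [0.056, -0.019, -0.01], 'gripper_width': 0.999}
scene [[498.6, 0.0, 310.9], [0.0, 498.6, 194.0], [0.0, 0.0, 1.0]] [[-0.508, 0.626, -0.592, 1.475], [0.861, 0.379, -0.338, 0.505], [0.013, -0.681, -0.732, 1.336], [0.0, 0.0, 0.0, 1.0]]
side [[464.5, 0.0, 306.8], [0.0, 464.5, 197.6], [0.0, 0.0, 1.0]] [[-0.879, -0.331, 0.343, 0.013], [-0.476, 0.582, -0.66, 1.004], [0.018, -0.743, -0.669, 1.252], [0.0, 0.0, 0.0, 1.0]]
wrist [[357.3, 0.0, 312.2], [0.0, 357.3, 197.9], [0.0, 0.0, 1.0]] [[0.267, 0.925, 0.27, 0.106], [0.964, -0.256, -0.075, 0.645], [-0.0, 0.28, -0.96, 0.373], [0.0, 0.0, 0.0, 1.0]]
```

View pics/scene0.png

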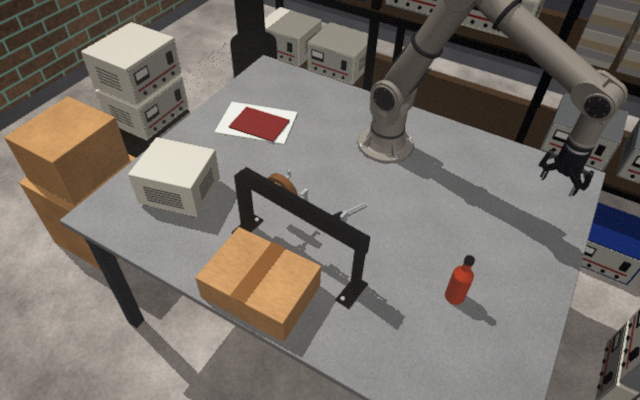

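View pics/side0.png

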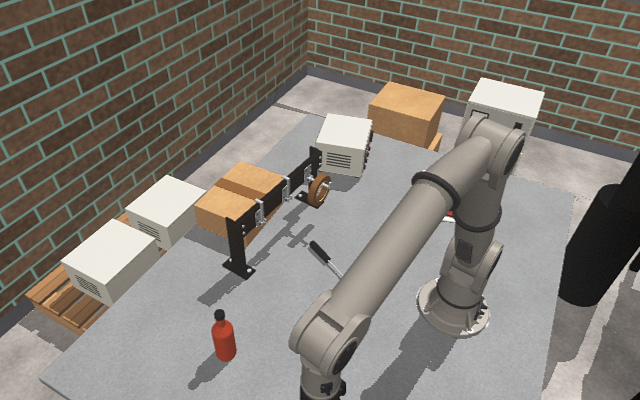

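View pics/wrist0.png

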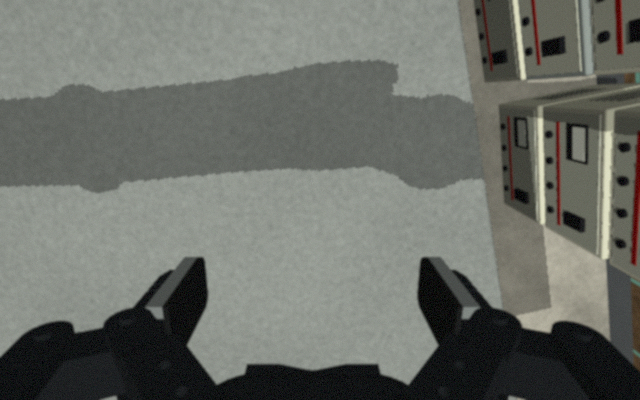

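The scene view shows the rail at about (300,210), the tape roll at its stabiliser end (285,182) and the bottle at (460,280). The side view shows all three hook plates at (310,172), (285,188) and (258,212), with the roll on the first. The screwdriver lies at (325,257).

```bash
cat > h.py <<'E'
import numpy as np,cv2
from plant import capture,get_state
def cloud(c):
    K=c["camera_matrix"];T=c["world_from_camera"];z=c["z_map"]
    v,u=np.mgrid[0:400,0:640]
    p=np.stack([(u-K[0,2])/K[0,0]*z,(v-K[1,2])/K[1,1]*z,z],-1)
    w=p@T[:3,:3].T+T[:3,3]; w[z==0]=np.nan
    return w
def ray(c,u,v,z):
    K=c["camera_matrix"];T=c["world_from_camera"]
    d=T[:3,:3]@np.array([(u-K[0,2])/K[0,0],(v-K[1,2])/K[1,1],1.]);o=T[:3,3]
    return o+d*(z-o[2])/d[2]
E
python3 - <<'E'
from h import *
for n in ("scene","side"):
    c=dict(np.load(f"pics/{n}0.npz")); w=cloud(c); col=c["color"].astype(int)
    dark=(col.max(2)<60)
    m=dark&(w[...,2]>.235)&(w[...,2]<.262)&(w[...,0]>.3)
    if n=="scene": m[:, :230]=0;m[:,375:]=0
    else: m[:,:220]=0; m[:,330:]=0
    k=cv2.connectedComponentsWithStats(m.astype(np.uint8)); print(n,k[2][1:][k[2][1:,4]>30].tolist())
    P=w[m]
    if len(P):
        r=cv2.minAreaRect(P[:,:2].astype(np.float32)*1000); print(r,cv2.boxPoints(r).round(0).tolist())
c=dict(np.load("pics/side0.npz"))
cv2.imwrite("pics/sidecrop.png",cv2.resize(c["color"][130:290,200:360],None,fx=3.75,fy=3.75,interpolation=cv2.INTER_CUBIC))
c=dict(np.load("pics/scene0.npz"))
cv2.imwrite("pics/scenecrop.png",cv2.resize(c["color"][150:310,220:400],None,fx=3.7,fy=3.7,interpolation=cv2.INTER_CUBIC))
E
```

```text
scene [[235, 168, 135, 85, 1180]]
((650.5513916015625, -5.7155914306640625), (463.96539306640625, 57.30729675292969), 83.48966979980469) [[596.0, -233.0], [653.0, -239.0], [705.0, 222.0], [648.0, 228.0]]
side [[288, 147, 34, 36, 280], [261, 179, 26, 28, 203], [226, 203, 34, 25, 249]]
((647.0160522460938, -7.0819549560546875), (468.7591247558594, 56.339515686035156), 83.79878997802734) [[594.0, -237.0], [650.0, -243.0], [700.0, 223.0], [644.0, 229.0]]
```

View pics/sidecrop.png

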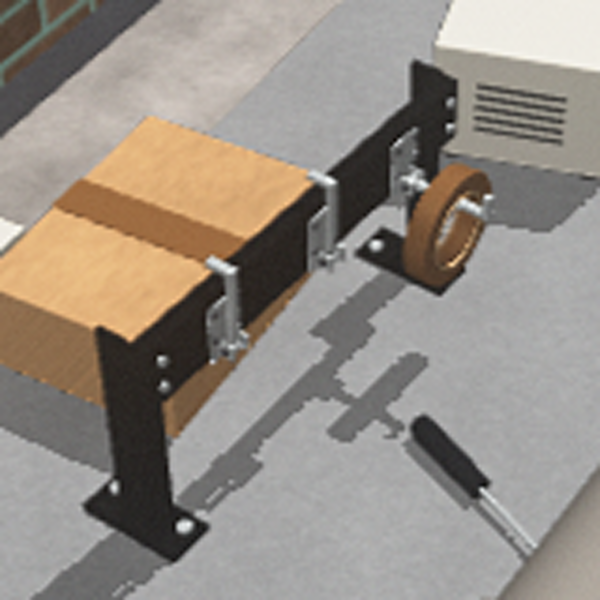

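View pics/scenecrop.png

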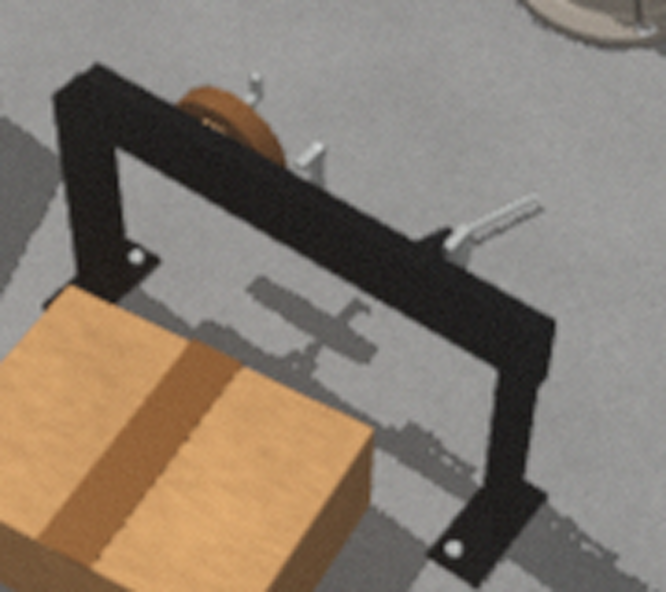

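Run:
```python
from h import *
for n in ("scene","side"):
    c=dict(np.load(f"pics/{n}0.npz")); w=cloud(c); hsv=cv2.cvtColor(c["color"],cv2.COLOR_BGR2HSV)
    near=(w[...,0]>.5)&(w[...,0]<.72)&(abs(w[...,1])<.27)
    m=near&(w[...,2]>.262)&(w[...,2]<.3)
    k=cv2.connectedComponentsWithStats(m.astype(np.uint8),connectivity=8)
    for i in range(1,k[0]):
        if k[2][i,4]>4: P=w[k[1]==i]; print(n,"high",k[2][i].tolist(),P.mean(0).round(3),P.min(0).round(3),P.max(0).round(3))
    m=near&(hsv[...,1]<60)&(hsv[...,2]>90)&(w[...,2]>.15)&(w[...,2]<.25)
    k=cv2.connectedComponentsWithStats(m.astype(np.uint8),connectivity=8)
    for i in range(1,k[0]):
        if k[2][i,4]>4: P=w[k[1]==i]; print(n,"steel",k[2][i].tolist(),P.mean(0).round(3),P.min(0).round(3),P.max(0).round(3))
    m=(hsv[...,1]>110)&(hsv[...,0]<20)&near&(w[...,2]>.08)
    P=w[m]; print(n,"roll",len(P),np.nanmean(P,0).round(3),P.min(0).round(3),P.max(0).round(3))
    m=(hsv[...,1]>170)&(hsv[...,0]<10)&(w[...,2]>.05)&(w[...,2]<.25)&(w[...,0]>.2)
    P=w[m]; print("bottle",np.median(P,0).round(3))
    if n=="side":
        for uv in ((310,243),(328,262),(345,280)):print(ray(c,*uv,.015).round(3))
```

```text
scene high [299, 188, 8, 8, 36] [ 0.623 -0.007  0.278] [ 0.608 -0.014  0.263] [ 0.636 -0.002  0.285]
scene high [339, 210, 8, 8, 40] [0.638 0.132 0.278] [0.624 0.124 0.263] [0.653 0.139 0.284]
scene steel [285, 169, 6, 10, 35] [ 0.519 -0.127  0.202] [ 0.509 -0.133  0.19 ] [ 0.544 -0.115  0.217]
scene steel [304, 197, 3, 3, 7] [ 0.616 -0.005  0.246] [ 0.611 -0.009  0.236] [ 0.618 -0.     0.249]
scene steel [343, 219, 3, 3, 6] [0.628 0.134 0.242] [0.626 0.13  0.239] [0.63  0.136 0.245]
scene roll 248 [ 0.574 -0.109  0.198] [ 0.546 -0.172  0.103] [0.72  0.11  0.252]
bottle [0.558 0.488 0.125]
side high [282, 175, 8, 9, 38] [ 0.617 -0.006  0.276] [ 0.605 -0.014  0.263] [0.632 0.    0.286]
side high [254, 198, 9, 10, 38] [0.633 0.132 0.277] [0.621 0.124 0.262] [0.651 0.138 0.284]
side steel [309, 147, 1, 9, 9] [ 0.655 -0.238  0.228] [ 0.653 -0.242  0.208] [ 0.657 -0.234  0.247]
side steel [319, 156, 2, 3, 6] [ 0.6   -0.217  0.235] [ 0.598 -0.224  0.225] [ 0.602 -0.211  0.239]
side steel [304, 164, 11, 19, 103] [ 0.604 -0.135  0.211] [ 0.569 -0.161  0.182] [ 0.613 -0.112  0.245]
side steel [321, 182, 10, 7, 43] [ 0.527 -0.13   0.197] [ 0.511 -0.173  0.162] [ 0.551 -0.119  0.216]
side steel [282, 185, 10, 18, 107] [ 0.616 -0.002  0.212] [ 0.604 -0.021  0.183] [0.628 0.014 0.248]
side steel [255, 209, 11, 18, 117] [0.631 0.137 0.213] [0.619 0.112 0.18 ] [0.641 0.153 0.249]
side steel [242, 225, 3, 3, 6] [0.646 0.208 0.232] [0.643 0.2   0.228] [0.648 0.211 0.236]
side steel [242, 231, 3, 3, 6] [0.646 0.21  0.205] [0.643 0.206 0.203] [0.648 0.214 0.206]
side roll 377 [ 0.563 -0.1    0.182] [ 0.538 -0.189  0.101] [0.7   0.221 0.258]
bottle [0.526 0.5   0.129]
[ 0.522 -0.008  0.015]
[0.426 0.04  0.015]
[0.342 0.082 0.015]
```

```bash
cat >> h.py <<'E'
from scipy.spatial.transform import Rotation as Ro
def plan(p,yaw,pitch=0):
    s=get_state(); R0=Ro.from_euler('xyz',s["orientation"],degrees=True)
    R1=Ro.from_euler('xyz',[-90,pitch,yaw],degrees=True)
    d=R0.inv().apply(np.array(p)-s["ee_pos"]); r=(R0.inv()*R1).as_rotvec(degrees=True)
    print("shift",d.round(4).tolist(),"turn",r.round(2).tolist())
def st():
    s=get_state(); print(*[f"{k}:{np.round(s[k],4).tolist()}" for k in("clock","ee_pos","orientation","contact_force","gripper_width")])
E
python3 -c "
from h import *
plan([.62,.06,.37],-6.3)"
```

```text
shift [0.5813, -0.1388, -0.4261] turn [0.09, -9.21, 0.0]
```

```bash
python3 -m pendant '[[0.5,[0.03,-0.05,-0.02],[0,-1,0]],[0.5,[0.08,-0.08,-0.06],[0,-2,0]],[0.5,[0.12,-0.1,-0.1],[0,-3,0]],[0.5,[0.17,-0.12,-0.13],[0,-4,0]],[0.5,[0.22,-0.139,-0.165],[0,-5,0]],[0.5,[0.27,-0.139,-0.2],[0,-6,0]],[0.5,[0.32,-0.139,-0.235],[0,-7,0]],[0.5,[0.36,-0.139,-0.27],[0,-8,0]],[0.5,[0.41,-0.139,-0.30],[0,-9,0]],[0.5,[0.45,-0.139,-0.33],[0,-9.2,0]]]'; python3 -c "
from h import *
plan([.60,.06,.37],-6.3)"
```

```text
clock: 1.4
ee_pos: [0.5202, 0.1857, 0.3699]
orientation: [-90.1, 0.0, -6.4]
contact_force: [0.3, -0.3, -0.4]
gripper_width: 0.498
shift [0.0932, 0.0001, -0.1161] turn [0.1, -0.06, -0.0]
```

```bash
python3 -m pendant '[[0.4,[0.03,0,-0.03],[0,0,0]],[0.4,[0.06,0,-0.06],[0,0,0]],[0.4,[0.08,0,-0.09],[0,0,0]],[0.4,[0.09,0,-0.11],[0,0,0]],[0.4,[0.093,0,-0.116],[0,0,0]],[0.4,[0.093,0,-0.116],[0,0,0]],[0.4,[0.093,0,-0.116],[0,0,0]],[0.4,[0.093,0,-0.116],[0,0,0]],[0.4,[0.093,0,-0.116],[0,0,0]],[0.4,[0.093,0,-0.116],[0,0,0]]]'
python3 - <<'E'
from h import *
c=capture("wrist"); cv2.imwrite("pics/w1.png",c["color"]); np.savez("pics/w1.npz",**c); st()
print(c["world_from_camera"].round(3).tolist())
E
```

```text
clock: 2.65
ee_pos: [0.5997, 0.0604, 0.3701]
orientation: [-90.1, -0.0, -6.3]
contact_force: [0.4, -0.4, -1.0]
gripper_width: 0.402
clock:2.7 ee_pos:[0.5998, 0.0603, 0.3701] orientation:[-90.0887, 0.0004, -6.3395] contact_force:[0.2533, -0.4309, 0.3306] gripper_width:0.4019
[[0.11, 0.954, 0.278, 0.529], [0.994, -0.106, -0.031, 0.069], [-0.0, 0.28, -0.96, 0.513], [0.0, 0.0, 0.0, 1.0]]
```

View pics/w1.png

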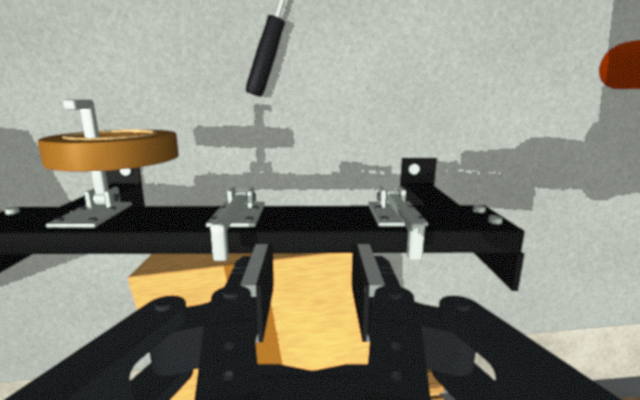

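The wrist view shows peg tip A at about (220,240), tip B at (416,242) and the rail's top edge at rows 232–252. Peg 1 with the roll is at (85,130), its tip end at (75,104).

Run:
```python
from h import *
c=dict(np.load("pics/w1.npz")); hsv=cv2.cvtColor(c["color"],cv2.COLOR_BGR2HSV)
m=((hsv[...,2]>170)&(hsv[...,1]<50)).astype(np.uint8)
for (a,b) in ((205,235),(400,432)):
    s=m[222:270,a:b]; v,u=np.nonzero(s); 
    k=cv2.connectedComponentsWithStats(s); i=1+np.argmax(k[2][1:,4]); print(k[2][i]+[a,222,0,0,0])
    v,u=np.nonzero(k[1]==i)
    for vv in (226,232,240,248):
        uu=u[v+222==vv]+a; print(vv,uu.min(),uu.max(),ray(c,(uu.min()+uu.max())/2,vv,.279).round(4))
    print("end",ray(c,u.mean()+a,v.max()+222.5,.279).round(4))
# rail top edge lines
for uu in (30,150,300,330,470,500):
    col=c["color"][200:270,uu].astype(int).sum(1); print(uu,[ (i+200,int(x)) for i,x in enumerate(col)][::3])
w=cloud(c); m2=(w[...,2]>.262)&(w[...,2]<.3); m2[275:]=0
k=cv2.connectedComponentsWithStats(m2.astype(np.uint8))
for i in range(1,k[0]):
    if k[2][i,4]>20: P=w[k[1]==i]; print(k[2][i].tolist(),P.mean(0).round(4),P.min(0).round(3),P.max(0).round(3))
cv2.imwrite("pics/w1c.png",cv2.resize(c["color"][85:275,0:230],None,fx=3.3,fy=3.1,interpolation=cv2.INTER_CUBIC))
```

```text
[207 223  19  38 485]
226 208 222 [ 0.6101 -0.0086  0.279 ]
232 211 223 [ 0.6147 -0.008   0.279 ]
240 212 224 [ 0.6207 -0.0084  0.279 ]
248 212 224 [ 0.6268 -0.0095  0.279 ]
end [ 0.6363 -0.0117  0.279 ]
[402 226  30  44 817]
226 416 421 [0.6257 0.1325 0.279 ]
232 410 421 [0.63   0.1303 0.279 ]
240 409 422 [0.636  0.1301 0.279 ]
248 409 422 [0.6422 0.13   0.279 ]
end [0.6592 0.1302 0.279 ]
30 [(200, 406), (203, 412), (206, 294), (209, 34), (212, 27), (215, 38), (218, 6), (221, 19), (224, 18), (227, 26), (230, 37), (233, 82), (236, 103), (239, 102), (242, 110), (245, 86), (248, 80), (251, 80), (254, 147), (257, 369), (260, 407), (263, 403), (266, 390), (269, 388)]
150 [(200, 418), (203, 405), (206, 209), (209, 71), (212, 47), (215, 27), (218, 37), (221, 58), (224, 82), (227, 2), (230, 24), (233, 94), (236, 100), (239, 109), (242, 117), (245, 74), (248, 90), (251, 88), (254, 334), (257, 287), (260, 282), (263, 285), (266, 273), (269, 274)]
300 [(200, 586), (203, 583), (206, 231), (209, 32), (212, 41), (215, 59), (218, 57), (221, 39), (224, 13), (227, 32), (230, 36), (233, 89), (236, 96
[... 452 characters left out ...]
(209, 26), (212, 27), (215, 35), (218, 16), (221, 50), (224, 13), (227, 35), (230, 72), (233, 96), (236, 88), (239, 111), (242, 119), (245, 98), (248, 71), (251, 170), (254, 551), (257, 552), (260, 569), (263, 573), (266, 564), (269, 581)]
500 [(200, 396), (203, 385), (206, 396), (209, 557), (212, 549), (215, 338), (218, 339), (221, 457), (224, 191), (227, 24), (230, 41), (233, 87), (236, 60), (239, 78), (242, 57), (245, 58), (248, 67), (251, 83), (254, 63), (257, 33), (260, 57), (263, 50), (266, 86), (269, 25)]
[405, 215, 20, 45, 688] [0.6346 0.1303 0.2769] [0.623 0.125 0.262] [0.651 0.137 0.281]
[211, 217, 19, 43, 663] [ 0.62   -0.0074  0.2769] [ 0.608 -0.014  0.262] [ 0.636 -0.002  0.281]
```

View pics/w1c.png

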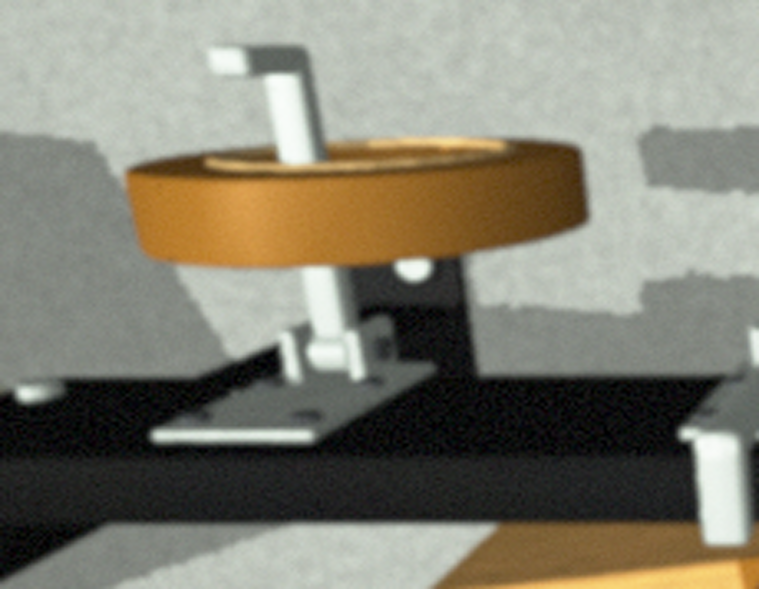

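```bash
python3 -c "
from h import *
plan([.619,-.0083,.262],-6.35)"
```

```text
shift [0.0267, 0.1082, -0.0659] turn [0.09, 0.01, -0.0]
```

```bash
python3 -m pendant '[[0.4,[0.015,0,-0.035],[0,0,0]],[0.4,[0.0265,0.01,-0.066],[0,0,0]],[0.4,[0.0265,0.03,-0.066],[0,0,0]],[0.4,[0.0265,0.06,-0.066],[0,0,0]],[0.4,[0.0265,0.09,-0.066],[0,0,0]],[0.4,[0.0265,0.105,-0.066],[0,0,0]],[0.4,[0.0265,0.108,-0.066],[0,0,0]],[0.4,[0.0265,0.108,-0.066],[0,0,0]],[0.4,[0.0265,0.108,-0.066],[0,0,0]],[0.4,[0.0265,0.108,-0.066],[0,0,0]]]'
python3 - <<'E'
from h import *
c=capture("wrist"); cv2.imwrite("pics/w2.png",c["color"])
E
```

```text
clock: 3.95
ee_pos: [0.6192, -0.0084, 0.2631]
orientation: [-90.1, -0.1, -6.3]
contact_force: [1.0, 0.6, 0.3]
gripper_width: 0.401
```

View pics/w2.png

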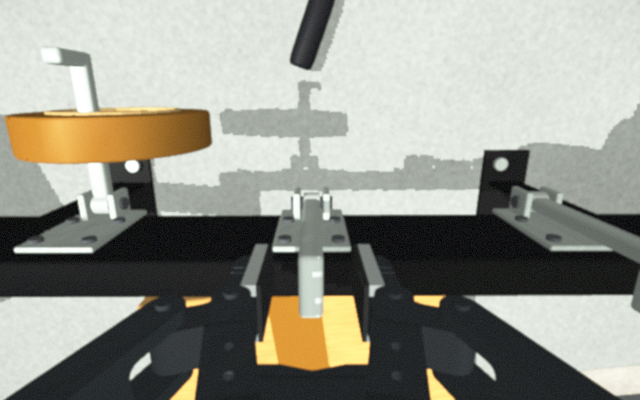

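The folded tip at (311,290) sits centred between the pads (260 and 367). I'll close on it.

```bash
python3 -m pendant '[[0.2,[0,0,0],[0,0,0]],[0.0,[0,0,0],[0,0,0]],[0.0,[0,0,0],[0,0,0]],[0.0,[0,0,0],[0,0,0]],[0.0,[0,0,0],[0,0,0]],[0.0,[0,0,0],[0,0,0]],[0.0,[0,0,0],[0,0,0]],[0.0,[0,0,0],[0,0,0]],[0.0,[-0.001,0,0],[0,0,0]],[0.0,[-0.002,0,0],[0,0,0]]]'; python3 -c "
from h import *
st()"
```

```text
clock: 5.25
ee_pos: [0.6184, -0.0088, 0.2634]
orientation: [-90.1, -0.3, -6.4]
contact_force: [3.3, -4.0, 3.5]
gripper_width: 0.098
clock:5.25 ee_pos:[0.6184, -0.0088, 0.2634] orientation:[-90.1105, -0.2659, -6.3596] contact_force:[3.2887, -3.9767, 3.5446] gripper_width:0.0985
```

```bash
python3 -m pendant '[[0.0,[-0.001,0,0],[0,0,0]],[0.0,[-0.002,0,0],[0,0,0]],[0.0,[-0.003,0,0],[0,0,0]],[0.0,[-0.003,0,0],[0,0,0]],[0.0,[-0.004,0,0],[0,0,0]],[0.0,[-0.004,0,0],[0,0,0]],[0.0,[-0.004,0,0],[0,0,0]],[0.0,[-0.004,0,0],[0,0,0]],[0.0,[-0.004,0,0],[0,0,0]],[0.0,[-0.004,0,0],[0,0,0]]]'
```

```text
clock: 6.5
ee_pos: [0.6163, -0.0086, 0.2635]
orientation: [-90.1, -0.5, -6.4]
contact_force: [6.0, -4.4, -0.5]
gripper_width: 0.1
```

```bash
python3 -m pendant '[[0.0,[-0.003,0,0],[0,0,0]],[0.0,[-0.004,0,0],[0,0,0]],[0.0,[-0.004,0,0],[0,0,0]],[0.0,[-0.005,0,0],[0,0,0]],[0.0,[-0.005,0,0],[0,0,0]],[0.0,[-0.005,0,0],[0,0,0]],[0.0,[-0.005,0,0],[0,0,0]],[0.0,[-0.005,0,0],[0,0,0]],[0.0,[-0.005,0,0],[0,0,0]],[0.0,[-0.005,0,0],[0,0,0]]]'
```

```text
clock: 7.75
ee_pos: [0.6134, -0.0083, 0.2635]
orientation: [-90.2, -0.8, -6.4]
contact_force: [6.2, -3.3, 0.1]
gripper_width: 0.1
```

```bash
python3 -m pendant '[[0.0,[-0.003,0,0],[0,0,0]],[0.0,[-0.005,0,0],[0,0,0]],[0.0,[-0.006,0,0],[0,0,0]],[0.0,[-0.007,0,0],[0,0,0]],[0.0,[-0.007,0,0],[0,0,0]],[0.0,[-0.007,0,0],[0,0,0]],[0.0,[-0.007,0,0],[0,0,0]],[0.0,[-0.007,0,0],[0,0,0]],[0.0,[-0.007,0,0],[0,0,0]],[0.0,[-0.007,0,0],[0,0,0]]]'
python3 - <<'E'
from h import *
c=capture("wrist"); cv2.imwrite("pics/w3.png",c["color"])
E
```

```text
clock: 9.0
ee_pos: [0.6084, -0.0078, 0.2633]
orientation: [-90.2, -1.1, -6.3]
contact_force: [6.2, -3.9, -1.2]
gripper_width: 0.099
```

View pics/w3.png

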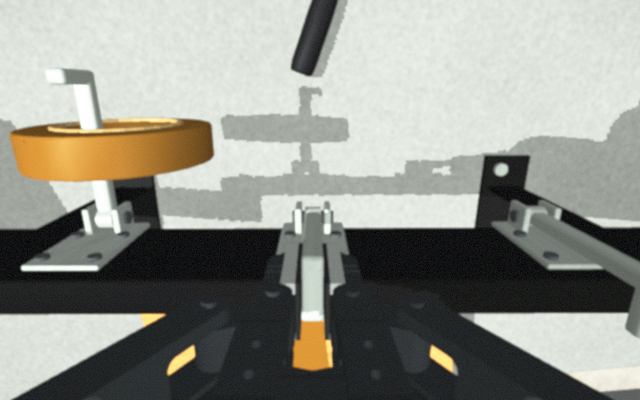

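The tip moved 11 mm with the tool at a steady 6 N, well past the 2° (3 mm) give, so hook A (the middle one) is the free one. Now I'll work out the arc, tilting the tool along with it.

```bash
cat >> h.py <<'E'
def arc(pin,th,phi,off,yaw=-6.35):
    """rows: tcp for peg angle th, tool tilt phi; off = tcp minus tip in tool-tilt frame"""
    s=get_state(); R0=Ro.from_euler('xyz',s["orientation"],degrees=True); Rz=Ro.from_euler('z',yaw,degrees=True)
    for t,f in zip(th,phi):
        a=np.radians(t);b=np.radians(f)
        tip=np.array([.012*np.cos(a)-.085*np.sin(a),.012*np.sin(a)+.085*np.cos(a)])
        o=np.array([off[0]*np.cos(b)-off[1]*np.sin(b),off[0]*np.sin(b)+off[1]*np.cos(b)])
        p=tip+o; P=np.array(pin)+Rz.apply([p[0],0,p[1]])
        R1=Rz*Ro.from_euler('y',-f,degrees=True)*Ro.from_euler('x',-90,degrees=True)
        print(int(t),int(f),P.round(3).tolist(),R0.inv().apply(P-s["ee_pos"]).round(4).tolist(),(R0.inv()*R1).as_rotvec(degrees=True).round(1).tolist())
E
python3 -c "
from h import *
arc([.6091,-.0078,.19],[10,14,19,24,29,34,39,44,49,49],[3,6,10,14,18,22,26,30,34,34],(-.002,-.012))"
```

```text
10 3 [0.605, -0.007, 0.264] [-0.0036, -0.0005, 0.0001] [0.2, 0.0, -1.9]
14 6 [0.6, -0.007, 0.263] [-0.0089, -0.0001, 0.0001] [0.2, 0.0, -4.9]
19 10 [0.593, -0.006, 0.262] [-0.0155, 0.0009, 0.0001] [0.2, 0.0, -8.9]
24 14 [0.587, -0.005, 0.26] [-0.022, 0.0025, 0.0001] [0.2, 0.0, -12.9]
29 18 [0.58, -0.005, 0.258] [-0.0283, 0.0046, 0.0001] [0.2, 0.0, -16.9]
34 22 [0.574, -0.004, 0.255] [-0.0344, 0.0073, 0.0001] [0.2, 0.0, -20.9]
39 26 [0.569, -0.003, 0.252] [-0.0402, 0.0106, 0.0001] [0.2, 0.0, -24.9]
44 30 [0.563, -0.003, 0.248] [-0.0457, 0.0143, 0.0001] [0.2, 0.1, -28.9]
49 34 [0.558, -0.002, 0.244] [-0.0509, 0.0185, 0.0001] [0.2, 0.1, -32.9]
49 34 [0.558, -0.002, 0.244] [-0.0509, 0.0185, 0.0001] [0.2, 0.1, -32.9]
```

```bash
python3 -m pendant '[[0.0,[-0.004,0,0],[0,0,-2]],[0.0,[-0.009,0,0],[0,0,-5]],[0.0,[-0.0155,0.001,0],[0,0,-9]],[0.0,[-0.022,0.0025,0],[0,0,-13]],[0.0,[-0.0285,0.0045,0],[0,0,-17]],[0.0,[-0.0345,0.007,0],[0,0,-21]],[0.0,[-0.04,0.0105,0],[0,0,-25]],[0.0,[-0.0455,0.0145,0],[0,0,-29]],[0.0,[-0.051,0.0185,0],[0,0,-33]],[0.0,[-0.051,0.0185,0],[0,0,-33]]]'; python3 -c "
from h import *
arc([.6091,-.0078,.19],[54,59,64,69,74,79,84,88,91,92],[37,40,43,45,45,45,45,45,45,45],(-.002,-.012))"
```

```text
clock: 10.3
ee_pos: [0.5566, -0.0024, 0.24]
orientation: [-90.3, -34.0, -6.1]
contact_force: [26.6, -2.5, -24.7]
gripper_width: 0.095
54 37 [0.553, -0.002, 0.239] [-0.0033, -0.0009, 0.0005] [0.2, 0.2, -3.0]
59 40 [0.549, -0.001, 0.234] [-0.01, 0.001, 0.0005] [0.2, 0.2, -6.0]
64 43 [0.545, -0.001, 0.228] [-0.0164, 0.0036, 0.0005] [0.2, 0.2, -9.0]
69 45 [0.542, -0.0, 0.222] [-0.0228, 0.0067, 0.0006] [0.2, 0.2, -11.0]
74 45 [0.538, 0.0, 0.215] [-0.0293, 0.0104, 0.0006] [0.2, 0.2, -11.0]
79 45 [0.535, 0.0, 0.208] [-0.0355, 0.0146, 0.0007] [0.2, 0.2, -11.0]
84 45 [0.533, 0.001, 0.201] [-0.0412, 0.0194, 0.0007] [0.2, 0.2, -11.0]
88 45 [0.532, 0.001, 0.195] [-0.0455, 0.0235, 0.0007] [0.2, 0.2, -11.0]
91 45 [0.531, 0.001, 0.191] [-0.0486, 0.0268, 0.0007] [0.2, 0.2, -11.0]
92 45 [0.531, 0.001, 0.189] [-0.0496, 0.028, 0.0008] [0.2, 0.2, -11.0]
```

Run:
```python
from h import *
c=capture("wrist"); c2=capture("side"); st()
cv2.imwrite("pics/w4.png",np.hstack([cv2.resize(c["color"],(480,300)),cv2.resize(c2["color"][130:290,200:360],(300,300))]))
```

```text
clock:10.4 ee_pos:[0.5567, -0.0025, 0.2402] orientation:[-90.3395, -33.8849, -6.1679] contact_force:[23.4779, -2.7373, -23.1161] gripper_width:0.0935
```

View pics/w4.png

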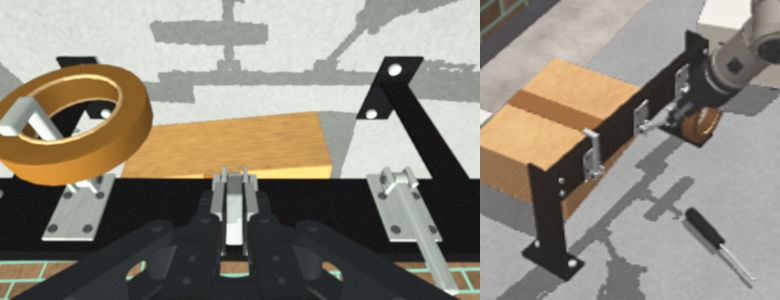

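```bash
python3 -c "
from h import *
arc([.6091,-.0078,.19],[52,58,64,69,74,79,84,88,91,92],[35,39,42,45,45,45,45,45,45,45],(-.002,-.016))"
```

```text
52 35 [0.557, -0.002, 0.238] [-0.001, 0.0025, 0.0005] [0.2, 0.2, -1.1]
58 39 [0.552, -0.001, 0.232] [-0.0086, 0.0046, 0.0005] [0.2, 0.2, -5.1]
64 42 [0.548, -0.001, 0.225] [-0.0163, 0.0076, 0.0006] [0.2, 0.2, -8.1]
69 45 [0.544, -0.001, 0.219] [-0.0222, 0.0107, 0.0006] [0.2, 0.2, -11.1]
74 45 [0.541, -0.0, 0.212] [-0.0288, 0.0144, 0.0006] [0.2, 0.2, -11.1]
79 45 [0.538, 0.0, 0.205] [-0.0349, 0.0186, 0.0007] [0.2, 0.2, -11.1]
84 45 [0.536, 0.0, 0.198] [-0.0407, 0.0234, 0.0007] [0.2, 0.2, -11.1]
88 45 [0.535, 0.0, 0.192] [-0.045, 0.0276, 0.0007] [0.2, 0.2, -11.1]
91 45 [0.534, 0.001, 0.188] [-0.048, 0.0309, 0.0007] [0.2, 0.2, -11.1]
92 45 [0.534, 0.001, 0.186] [-0.049, 0.032, 0.0008] [0.2, 0.2, -11.1]
```

```bash
python3 -m pendant '[[0.0,[-0.002,0.002,0],[0,0,-1]],[0.0,[-0.0085,0.0045,0.0005],[0,0,-5]],[0.0,[-0.0165,0.0075,0.0005],[0,0,-8]],[0.0,[-0.022,0.0105,0.0005],[0,0,-11]],[0.0,[-0.029,0.0145,0.0005],[0,0,-11]],[0.0,[-0.035,0.0185,0.0005],[0,0,-11]],[0.0,[-0.0405,0.0235,0.0005],[0,0,-11]],[0.0,[-0.0405,0.0235,0.0005],[0,0,-11]],[0.0,[-0.0405,0.0235,0.0005],[0,0,-11]],[0.0,[-0.0405,0.0235,0.0005],[0,0,-11]]]'
python3 - <<'E'
from h import *
arc([.6091,-.0078,.19],[86,88,91,92,93],[45]*5,(-.002,-.016))
E
```

```text
clock: 11.65
ee_pos: [0.5358, -0.0002, 0.1978]
orientation: [-90.4, -44.8, -6.1]
contact_force: [-5.2, -0.6, 5.6]
gripper_width: 0.095
86 45 [0.535, 0.0, 0.195] [-0.0021, 0.0015, 0.0005] [0.3, 0.2, -0.1]
88 45 [0.535, 0.0, 0.192] [-0.0046, 0.0032, 0.0005] [0.3, 0.2, -0.1]
91 45 [0.534, 0.001, 0.188] [-0.0082, 0.0059, 0.0006] [0.3, 0.2, -0.1]
92 45 [0.534, 0.001, 0.186] [-0.0094, 0.0068, 0.0006] [0.3, 0.2, -0.1]
93 45 [0.534, 0.001, 0.185] [-0.0105, 0.0078, 0.0006] [0.3, 0.2, -0.1]
```

```bash
python3 -m pendant '[[0.0,[-0.0025,0.0015,0],[0,0,0]],[0.0,[-0.0045,0.003,0],[0,0,0]],[0.0,[-0.008,0.006,0],[0,0,0]],[0.0,[-0.0095,0.007,0],[0,0,0]],[0.0,[-0.0105,0.008,0],[0,0,0]],[0.0,[-0.012,0.0095,0],[0,0,0]],[0.0,[-0.013,0.0105,0],[0,0,0]],[0.0,[-0.013,0.0105,0],[0,0,0]],[0.0,[-0.013,0.0105,0],[0,0,0]],[0.0,[-0.013,0.0105,0],[0,0,0]]]'
python3 - <<'E'
from h import *
c=capture("wrist"); c2=capture("side"); st()
cv2.imwrite("pics/w5.png",np.hstack([cv2.resize(c["color"],(480,300)),cv2.resize(c2["color"][130:290,200:360],(300,300))]))
E
```

```text
clock: 12.9
ee_pos: [0.5336, 0.0001, 0.1808]
orientation: [-90.4, -44.8, -6.2]
contact_force: [-10.7, -0.3, 4.5]
gripper_width: 0.097
clock:13.0 ee_pos:[0.5336, 0.0001, 0.1808] orientation:[-90.3559, -44.8038, -6.1898] contact_force:[-10.9446, -2.3061, 4.3272] gripper_width:0.093
```

View pics/w5.png

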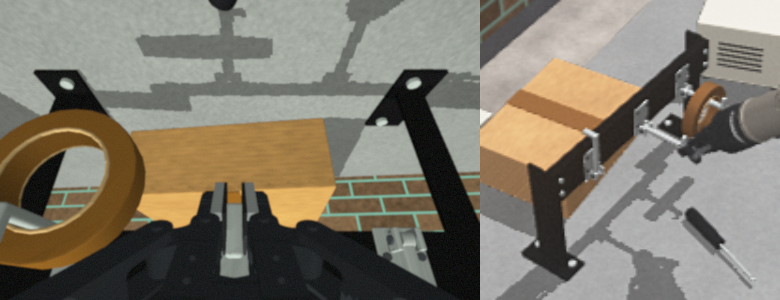

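```bash
python3 -m pendant '[[0.0,[0.001,0.0035,0],[0,0,0]],[0.0,[0,0.0045,0],[0,0,0]],[0.0,[-0.001,0.0055,0],[0,0,0]],[0.0,[-0.002,0.0065,0],[0,0,0]],[0.0,[-0.002,0.0065,0],[0,0,0]],[0.0,[-0.002,0.0065,0],[0,0,0]],[0.0,[-0.002,0.0065,0],[0,0,0]],[0.0,[-0.002,0.0065,0],[0,0,0]],[0.0,[-0.002,0.0065,0],[0,0,0]],[0.0,[-0.002,0.0065,0],[0,0,0]]]'
```

```text
clock: 14.25
ee_pos: [0.5359, 0.0003, 0.1767]
orientation: [-90.0, -45.0, -6.6]
contact_force: [-62.2, -1.3, 37.6]
gripper_width: 0.092
```

```bash
python3 -m pendant '[[0.0,[0.001,-0.006,0],[0,0,0]],[0.4,[0.001,-0.006,0],[0,0,0]],[0.4,[0.001,-0.006,0],[0,0,0]],[0.4,[0.001,-0.006,0],[0,0,0]],[0.4,[0.0,-0.015,0],[0,0,0]],[0.4,[0.0,-0.04,0],[0,0,0]],[0.4,[0.0,-0.08,0],[0,0,0]],[0.4,[0.0,-0.12,0],[0,0,5]],[0.4,[0.0,-0.15,0],[0,0,12]],[0.4,[0.0,-0.18,0],[0,0,22]]]'
python3 - <<'E'
from h import *
c=capture("wrist"); c2=capture("side"); st(); np.savez("pics/w6.npz",**c)
cv2.imwrite("pics/w6.png",c["color"])
cv2.imwrite("pics/s6.png",cv2.resize(c2["color"][130:290,200:360],(600,600)))
E
```

```text
clock: 15.5
ee_pos: [0.4286, 0.0023, 0.2867]
orientation: [-91.9, -30.2, -7.3]
contact_force: [2.1, -2.0, 0.7]
gripper_width: 0.404
clock:15.6 ee_pos:[0.4334, 0.0051, 0.294] orientation:[-91.5357, -31.1345, -7.4173] contact_force:[1.1623, -0.5101, 0.2246] gripper_width:0.4014
```

View pics/w6.png

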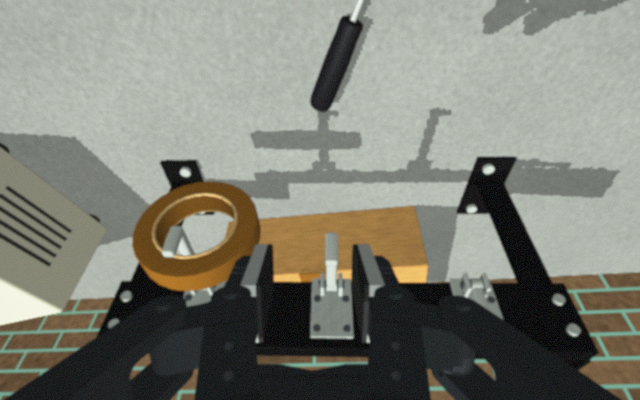

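View pics/s6.png

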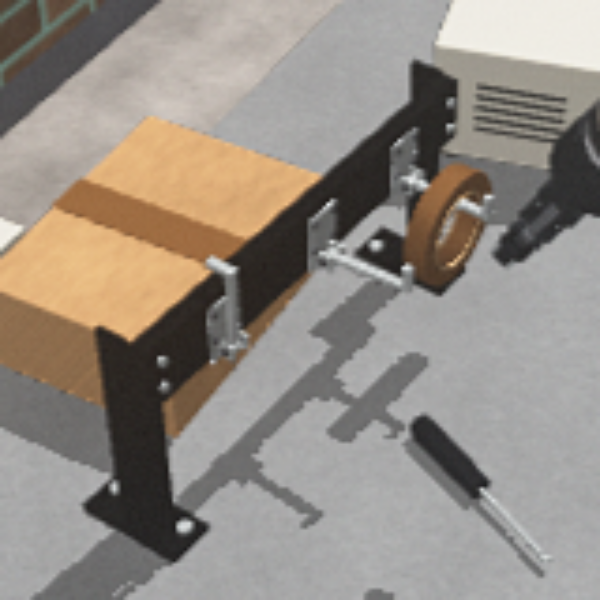

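Side view: the middle peg now points straight out, parallel to peg 1, with its tip up at (407,275). The other folded hook is untouched. Next I'll measure the level and the roll.

Run:
```python
from h import *
c=capture("side"); w=cloud(c); hsv=cv2.cvtColor(c["color"],cv2.COLOR_BGR2HSV)
Rz=Ro.from_euler('z',-6.35,degrees=True)
pA=np.array([.6091,-.0078,.19])
def loc(P,p): return Rz.inv().apply(P-p)
L=loc(w.reshape(-1,3),pA).reshape(400,640,3)
m=(abs(L[...,1])<.015)&(L[...,0]<-.02)&(L[...,0]>-.1)&(L[...,2]>-.03)&(L[...,2]<.05)
P=L[m]; 
for a in range(-95,-15,10):
    q=P[(P[:,0]*1000>=a)&(P[:,0]*1000<a+10)]
    if len(q): print(a,len(q),q.mean(0).round(4),q[:,2].max().round(4))
for n in ("w1","side0"):
    c=dict(np.load(f"pics/{n}.npz")); w=cloud(c); hsv=cv2.cvtColor(c["color"],cv2.COLOR_BGR2HSV)
    L=loc(w.reshape(-1,3),pA).reshape(400,640,3)
    m=(hsv[...,1]>110)&(hsv[...,0]<22)&(w[...,2]>.09)&(w[...,2]<.23)&(L[...,1]<-.07)&(L[...,1]>-.21)&(L[...,0]<-.01)&(L[...,0]>-.08)
    P=L[m]; print(n,len(P),P.min(0).round(4),P.max(0).round(4))
    t=P[P[:,2]>P[:,2].max()-.008]; print("top",t.mean(0).round(4),np.percentile(t,[5,95],axis=0).round(4).tolist())
    m=(hsv[...,1]<60)&(hsv[...,2]>120)&(L[...,1]<-.12)&(L[...,1]>-.155)&(L[...,0]<-.07)&(L[...,0]>-.1)&(w[...,2]>.18)&(w[...,2]<.22); P=L[m]; print("tip1",len(P),np.median(P,0).round(4),P[:,2].max().round(3))
```

```text
-85 22 [-0.0811  0.0019  0.0223] 0.0372
-75 9 [-0.0701  0.0018  0.0094] 0.0155
-65 6 [-0.06    0.0001  0.0079] 0.0126
-55 11 [-0.0516  0.0004  0.008 ] 0.0152
-45 9 [-0.0409  0.0022  0.009 ] 0.014
-35 8 [-0.0295  0.0007  0.0069] 0.0104
-25 5 [-0.022   0.0036  0.0063] 0.0107
w1 4574 [-0.0525 -0.1775 -0.0739] [-0.0199 -0.0702  0.0277]
top [-0.0375 -0.1284  0.0235] [[-0.0486, -0.153, 0.0202], [-0.0262, -0.107, 0.0259]]
tip1 256 [-0.0778 -0.1279  0.0187] 0.025
side0 345 [-0.0532 -0.1875 -0.0893] [-0.026  -0.0701  0.0339]
top [-0.0388 -0.1308  0.0281] [[-0.0483, -0.1467, 0.0261], [-0.0274, -0.1135, 0.0315]]
tip1 14 [-0.0796 -0.128   0.0104] 0.026
```

Run:
```python
from h import *
Rz=Ro.from_euler('z',-6.35,degrees=True); pA=np.array([.6091,-.0078,.19])
for n in ("side","scene","w6"):
  c=capture(n) if n[0]=="s" else dict(np.load("pics/w6.npz")); w=cloud(c); hsv=cv2.cvtColor(c["color"],cv2.COLOR_BGR2HSV)
  L=Rz.inv().apply(w.reshape(-1,3)-pA).reshape(400,640,3)
  for y0 in (0,-.129):
    m=(abs(L[...,1]-y0)<.02)&(L[...,0]<-.0)&(L[...,0]>-.1)&(L[...,2]>-.03)&(L[...,2]<.05)&(hsv[...,1]<60)&(hsv[...,2]>90)
    P=L[m]; print(n,y0)
    for a in range(-100,0,10):
      q=P[(P[:,0]*1000>=a)&(P[:,0]*1000<a+10)]
      if len(q)>2: print(a,len(q),q.mean(0).round(4),np.percentile(q[:,2],[50,95]).round(4))
```

```text
side 0
-90 16 [-0.0822  0.0016  0.0215] [0.0219 0.0333]
-80 12 [-0.0758  0.0032  0.018 ] [0.0157 0.0354]
-70 7 [-0.0647  0.002   0.0108] [0.0116 0.0136]
-60 11 [-0.0542  0.0014  0.009 ] [0.0082 0.0126]
-50 6 [-0.0444  0.0014  0.008 ] [0.0071 0.0125]
-40 8 [-0.0347 -0.0006  0.0059] [0.0061 0.0101]
-30 9 [-0.0254  0.0018  0.006 ] [0.0052 0.0105]
-20 9 [-0.0149  0.0008  0.0067] [0.0077 0.0097]
-10 17 [-0.0037  0.0022  0.0063] [0.0067 0.0136]
side -0.129
-90 12 [-0.0823 -0.1284  0.0147] [0.0137 0.0266]
-80 12 [-0.0752 -0.1268  0.0107] [0.0089 0.0231]
-70 5 [-0.0655 -0.1275  0.005 ] [0.0055 0.0086]
-60 11 [-0.0551 -0.1293  0.0046] [0.0035 0.0101]
-10 13 [-0.003  -0.1281  0.005 ] [0.0042 0.0127]
scene 0
-90 8 [-0.0811  0.0015  0.0203] [0.0231 0.0293]
-80 16 [-0.0764  0.0002  0.0174] [0.0154 0.0304]
-70 11 [-0.0661  0.0007  0.0089] [0.0092 0.0126]
-60 8 [-0.054   0.0019  0.0088] [0.0096 0.0124]
-50 10 [-0.0449  0.0026  0.0082] [0.0089 0.0116]
-40 10 [-0.0356  0.0011  0.0062] [0.0053 0.0114]
-30 6 [-0.0265  0.0024  0.008 ] [0.0079 0.012 ]
scene -0.129
-90 8 [-0.0829 -0.1276  0.0133] [0.0161 0.0252]
-80 22 [-0.0761 -0.1291  0.0127] [0.0124 0.0261]
-70 3 [-0.066  -0.1287  0.006 ] [0.0056 0.0078]
w6 0
-90 342 [-0.0826  0.0001  0.0187] [0.0189 0.03  ]
-80 40 [-0.0774 -0.0001  0.0303] [0.0303 0.031 ]
-40 49 [-0.0348  0.0002  0.0069] [0.007  0.0077]
-30 57 [-0.0253  0.0003  0.0061] [0.0061 0.0071]
-20 47 [-0.015   0.0004  0.0054] [0.0053 0.0063]
-10 165 [-0.0034  0.0005  0.003 ] [0.0042 0.0088]
w6 -0.129
-90 353 [-0.0829 -0.1293  0.0115] [0.012  0.0232]
-80 116 [-0.0769 -0.1269  0.0116] [0.0108 0.0237]
-70 84 [-0.0645 -0.1274  0.0024] [0.0032 0.0042]
-60 116 [-0.0542 -0.1281  0.0027] [0.0034 0.0045]
-50 20 [-0.0484 -0.1315  0.0015] [0.0006 0.0061]
```

Peg A's tip reads about 7 mm higher than peg 1's, so it stands about 4.5° short of level. I'll press it down from above with shut fingers, with the jaw turned for the roll at the same time.

```bash
cat >> h.py <<'E'
RZ=Ro.from_euler('z',-6.35,degrees=True); PA=np.array([.6091,-.0078,.19])
def W(x,y,z): return PA+RZ.apply([x,y,z])
E
python3 -c "
from h import *
st();print(W(-.083,0.0005,.06)); plan(W(-.083,0.0005,.06),-96.35)"
```

```text
clock:15.75 ee_pos:[0.4314, 0.0025, 0.2877] orientation:[-91.9874, -30.7966, -7.3292] contact_force:[-0.3193, -0.1834, -1.7499] gripper_width:0.4019
[0.52666452 0.00187687 0.25      ]
shift [0.0619, 0.0803, 0.0144] turn [-22.31, 86.14, 25.75]
```

```bash
python3 -m pendant '[[0.2,[0,-0.01,0],[-2.2,8.6,2.6]],[0.0,[0.005,-0.01,0],[-4.5,17.2,5.1]],[0.0,[0.012,0,0.003],[-6.7,25.8,7.7]],[0.0,[0.02,0.01,0.005],[-8.9,34.4,10.3]],[0.0,[0.03,0.02,0.007],[-11.2,43,12.9]],[0.0,[0.038,0.035,0.009],[-13.4,51.7,15.4]],[0.0,[0.045,0.05,0.011],[-15.6,60.3,18]],[0.0,[0.052,0.065,0.013],[-17.8,68.9,20.6]],[0.0,[0.058,0.075,0.014],[-20.1,77.5,23.2]],[0.0,[0.062,0.08,0.0145],[-22.3,86.1,25.7]]]';python3 -c "
from h import *
st(); plan(W(-.083,0.0005,.02),-96.35)"
```

```text
clock: 17.0
ee_pos: [0.5258, 0.0012, 0.247]
orientation: [-90.3, -0.0, -96.6]
contact_force: [-0.1, 0.7, 0.0]
gripper_width: 0.002
clock:17.0 ee_pos:[0.5258, 0.0012, 0.247] orientation:[-90.3201, -0.0369, -96.6371] contact_force:[-0.0777, 0.6543, 0.0133] gripper_width:0.0015
shift [-0.0008, 0.037, 0.001] turn [0.32, -0.29, 0.04]
```

```bash
python3 -m pendant '[[0.0,[0,0.012,0.001],[0,0,0]],[0.0,[0,0.022,0.001],[0,0,0]],[0.0,[0,0.027,0.001],[0,0,0]],[0.0,[0,0.029,0.001],[0,0,0]],[0.0,[0,0.031,0.001],[0,0,0]],[0.0,[0,0.033,0.001],[0,0,0]],[0.0,[0,0.034,0.001],[0,0,0]],[0.0,[0,0.035,0.001],[0,0,0]],[0.0,[0,0.036,0.001],[0,0,0]],[0.0,[0,0.036,0.001],[0,0,0]]]'
```

```text
clock: 18.25
ee_pos: [0.5267, 0.0014, 0.2134]
orientation: [-90.3, -0.0, -96.6]
contact_force: [-6.2, 0.4, 12.4]
gripper_width: -0.001
```

```bash
python3 -m pendant '[[0.0,[0,0.004,0],[0,0,0]],[0.0,[0,0.005,0],[0,0,0]],[0.0,[0,0.005,0],[0,0,0]],[0.0,[0,0,0],[0,0,0]],[0.0,[0,-0.02,0],[0,0,0]],[0.2,[0,-0.05,0],[0,0,0]],[0.47,[0,-0.08,0],[0,0,0]],[0.47,[0.02,-0.09,0],[0,0,0]],[0.47,[0.05,-0.09,0],[0,0,0]],[0.47,[0.08,-0.09,0],[0,0,0]]]'
python3 - <<'E'
from h import *
st(); c=capture("wrist"); cv2.imwrite("pics/w7.png",c["color"])
Rz=RZ;pA=PA
for n in ("wrist","side","scene"):
  c=capture(n); w=cloud(c); hsv=cv2.cvtColor(c["color"],cv2.COLOR_BGR2HSV)
  L=Rz.inv().apply(w.reshape(-1,3)-pA).reshape(400,640,3)
  for y0 in (0,-.129):
    m=(abs(L[...,1]-y0)<.02)&(L[...,0]<-.0)&(L[...,0]>-.1)&(L[...,2]>-.03)&(L[...,2]<.05)&(hsv[...,1]<60)&(hsv[...,2]>90)
    P=L[m]; print(n,y0)
    for a in range(-100,0,10):
      q=P[(P[:,0]*1000>=a)&(P[:,0]*1000<a+10)]
      if len(q)>2: print(a,len(q),q.mean(0).round(4),np.percentile(q[:,2],[50,95]).round(4))
E
```

```text
clock: 19.5
ee_pos: [0.5182, -0.079, 0.3035]
orientation: [-90.2, -0.0, -96.6]
contact_force: [0.1, 0.1, -0.8]
gripper_width: 0.469
clock:19.5 ee_pos:[0.5182, -0.079, 0.3035] orientation:[-90.191, -0.038, -96.6026] contact_force:[0.0702, 0.1454, -0.7513] gripper_width:0.4689
wrist 0
-90 91 [-0.0817 -0.0003  0.0226] [0.0236 0.0249]
-80 256 [-0.0755 -0.0003  0.0137] [0.021  0.0246]
-70 252 [-0.0651  0.0001  0.0037] [0.0037 0.005 ]
-60 243 [-0.055   0.0003  0.0037] [0.0037 0.0049]
-50 240 [-0.045   0.0002  0.0038] [0.0038 0.005 ]
-40 240 [-0.035   0.0001  0.0038] [0.0038 0.005 ]
-30 248 [-0.025   0.0003  0.0036] [0.0039 0.0049]
-20 240 [-0.015   0.0005  0.0038] [0.0039 0.0051]
-10 370 [-0.0039  0.0006  0.0039] [0.0041 0.0092]
wrist -0.129
-90 100 [-0.0814 -0.1276  0.0162] [0.0202 0.0241]
-80 263 [-0.0758 -0.1279  0.0122] [0.01   0.0243]
-70 182 [-0.0649 -0.129   0.0031] [0.0034 0.0047]
-60 177 [-0.0551 -0.1291  0.0034] [0.0037 0.0049]
-20 157 [-0.0147 -0.1288  0.0034] [0.0036 0.0046]
-10 248 [-0.0039 -0.1287  0.0037] [0.0037 0.0085]
side 0
-90 17 [-0.0826  0.0024  0.0144] [0.0132 0.0266
[... 452 characters left out ...]
-80 9 [-0.0762 -0.1264  0.0094] [0.0078 0.0231]
-70 8 [-0.0647 -0.1299  0.0037] [0.0036 0.0058]
-60 10 [-0.0548 -0.129   0.0055] [0.0056 0.0093]
-10 14 [-0.004  -0.1276  0.0054] [0.0056 0.0113]
scene 0
-90 7 [-0.082   0.0012  0.0169] [0.0196 0.0259]
-80 19 [-0.0771  0.0015  0.012 ] [0.009  0.0262]
-70 10 [-0.0658  0.002   0.0032] [0.0035 0.0084]
-60 14 [-0.0541  0.0019  0.0029] [0.0045 0.0069]
-50 5 [-0.0455  0.0008  0.0005] [0.0012 0.0042]
-40 10 [-0.0361  0.0023  0.0025] [0.0021 0.0063]
-30 4 [-0.0268  0.0015  0.0064] [0.0063 0.0093]
scene -0.129
-90 11 [-0.0821 -0.1278  0.0133] [0.0144 0.024 ]
-80 20 [-0.0762 -0.1297  0.0119] [0.0118 0.0243]
-70 3 [-0.0674 -0.1299  0.0041] [0.0035 0.0061]
```

View pics/w7.png

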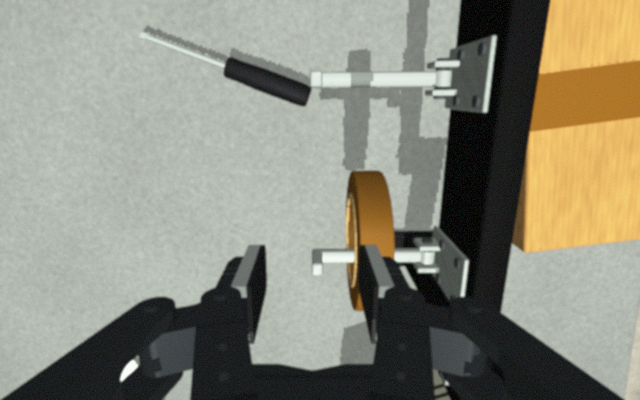

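Both pegs now read level to within a millimetre along their length. Next, the roll's position.

Run:
```python
from h import *
c=capture("wrist"); w=cloud(c); hsv=cv2.cvtColor(c["color"],cv2.COLOR_BGR2HSV)
L=RZ.inv().apply(w.reshape(-1,3)-PA).reshape(400,640,3)
m=(hsv[...,1]>110)&(hsv[...,0]<22)&(L[...,1]<-.06)&(L[...,1]>-.21)&(L[...,0]<-.01)&(L[...,0]>-.08)&(L[...,2]>-.1)
m[250:]=0
P=L[m]
for a in range(-150,-65,10):
  q=P[(P[:,1]*1000>=a)&(P[:,1]*1000<a+10)]
  if len(q)>5:
    t=q[q[:,2]>q[:,2].max()-.004]; print(a,len(q),q[:,2].max().round(4),t[:,0].min().round(4),t[:,0].max().round(4))
print("tip1 edges",ray(c,313,257,.202))
m=(hsv[...,1]<60)&(hsv[...,2]>90)&(abs(L[...,1]+.129)<.02)&(L[...,2]>.015)&(L[...,0]<-.06);P=L[m];print(P.min(0),P.max(0))
plan(W(-.0395,-.129,.03),-96.35)
```

```text
-150 81 -0.0658 -0.0492 -0.0423
-140 69 -0.0693 -0.0484 -0.0422
-130 69 0.0094 -0.0497 -0.0486
-120 230 0.0241 -0.0487 -0.0236
-110 658 0.0231 -0.049 -0.0246
-100 685 0.0184 -0.0487 -0.0253
-90 661 0.0111 -0.0487 -0.0254
-80 641 0.1169 -0.062 -0.062
-70 25 0.1206 -0.062 -0.0553
tip1 edges [ 0.51343861 -0.12324124  0.202     ]
[-0.08232764 -0.13485108  0.01526917] [-0.07496502 -0.12484826  0.02511302]
shift [0.0499, 0.083, 0.0438] turn [0.25, -0.24, -0.02]
```

```bash
python3 -m pendant '[[0.4,[0.03,0,0.03],[0,0,0]],[0.4,[0.05,0.01,0.046],[0,0,0]],[0.4,[0.05,0.02,0.046],[0,0,0]],[0.4,[0.05,0.04,0.046],[0,0,0]],[0.4,[0.05,0.055,0.046],[0,0,0]],[0.4,[0.05,0.065,0.046],[0,0,0]],[0.4,[0.05,0.065,0.046],[0,0,0]],[0.4,[0.05,0.065,0.046],[0,0,0]],[0.4,[0.05,0.065,0.046],[0,0,0]],[0.4,[0.05,0.065,0.046],[0,0,0]]]'
python3 - <<'E'
from h import *
st(); c=capture("wrist"); cv2.imwrite("pics/w8.png",c["color"]); plan(W(-.037,-.129,.0085),-96.35)
E
```

```text
clock: 21.0
ee_pos: [0.5581, -0.1321, 0.2385]
orientation: [-90.2, 0.0, -96.6]
contact_force: [-0.0, -0.5, -0.3]
gripper_width: 0.399
clock:21.0 ee_pos:[0.5581, -0.1321, 0.2385] orientation:[-90.202, 0.0175, -96.5952] contact_force:[-0.0079, -0.4679, -0.3033] gripper_width:0.3985
shift [-0.0001, 0.0399, 0.0001] turn [0.21, -0.24, -0.02]
```

View pics/w8.png

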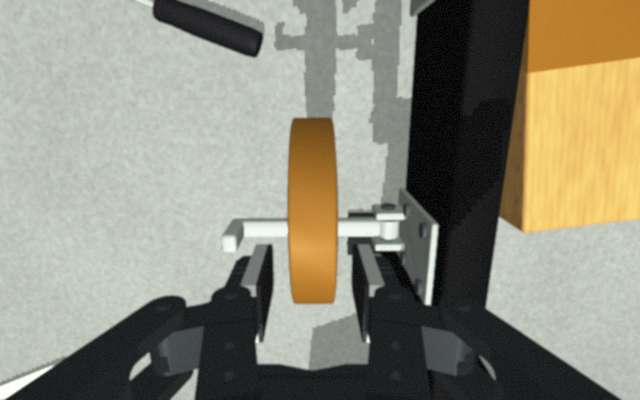

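The roll (287–338) is centred between the pads (260 and 367). I'll descend and close.

```bash
python3 -m pendant '[[0.4,[0,0.013,0],[0,0,0]],[0.4,[0,0.026,0],[0,0,0]],[0.4,[0,0.035,0],[0,0,0]],[0.4,[0,0.0395,0],[0,0,0]],[0.4,[0,0.0395,0],[0,0,0]],[0.0,[0,0.0395,0],[0,0,0]],[0.0,[0,0.0395,0],[0,0,0]],[0.0,[0,0.0395,0],[0,0,0]],[0.0,[0,0.0395,0],[0,0,0]],[0.0,[0,0.0395,0],[0,0,0]]]'
python3 - <<'E'
from h import *
st(); c=capture("wrist"); cv2.imwrite("pics/w9.png",c["color"])
E
```

```text
clock: 22.3
ee_pos: [0.5582, -0.1321, 0.1993]
orientation: [-90.2, 0.0, -96.6]
contact_force: [-1.0, 0.7, 2.4]
gripper_width: 0.279
clock:22.3 ee_pos:[0.5582, -0.1321, 0.1993] orientation:[-90.1637, 0.0152, -96.5926] contact_force:[-0.9813, 0.7399, 2.3951] gripper_width:0.2791
```

View pics/w9.png

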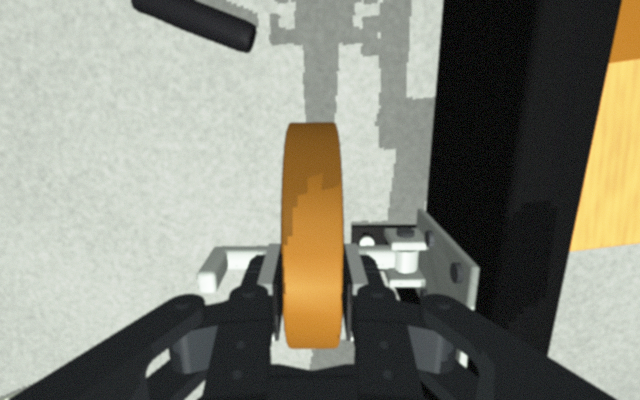

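```bash
python3 -m pendant '[[0.0,[0,-0.005,0],[0,0,0]],[0.0,[0,-0.012,0],[0,0,0]],[0.0,[0,-0.02,0],[0,0,0]],[0.0,[0,-0.028,0],[0,0,0]],[0.0,[0,-0.034,0],[0,0,0]],[0.0,[0,-0.034,-0.01],[0,0,0]],[0.0,[0,-0.034,-0.025],[0,0,0]],[0.0,[0,-0.034,-0.045],[0,0,0]],[0.0,[0,-0.034,-0.065],[0,0,0]],[0.0,[0,-0.034,-0.08],[0,0,0]]]'
python3 - <<'E'
from h import *
st(); c=capture("wrist"); c2=capture("side"); cv2.imwrite("pics/w10.png",np.hstack([cv2.resize(c["color"],(480,300)),cv2.resize(c2["color"][130:290,200:360],(300,300))]))
E
```

```text
clock: 23.6
ee_pos: [0.4768, -0.1228, 0.2332]
orientation: [-90.2, 0.0, -96.6]
contact_force: [-0.1, -0.2, -2.2]
gripper_width: 0.275
clock:23.6 ee_pos:[0.4768, -0.1228, 0.2332] orientation:[-90.2278, 0.0115, -96.6133] contact_force:[-0.1404, -0.1589, -2.1962] gripper_width:0.275
```

View pics/w10.png

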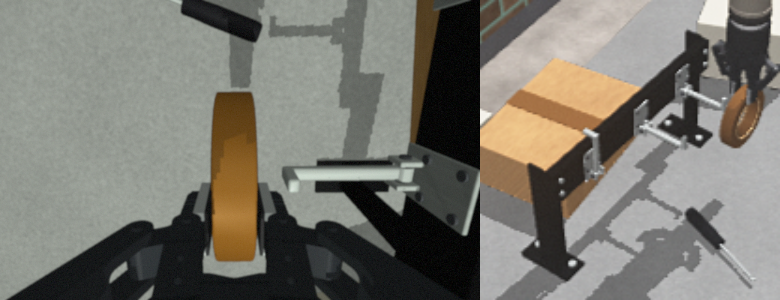

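The roll is held clear of peg 1's tip, facing the same way. Now over to hook A.

```bash
python3 -c "
from h import *
plan(W(-.120,0.0003,.0435),-96.35);plan(W(-.037,0.0003,.0435),-96.35)"
```

```text
shift [-0.1293, -0.0001, -0.0018] turn [0.24, -0.28, -0.0]
shift [-0.1297, -0.0004, 0.0812] turn [0.24, -0.28, -0.0]
```

```bash
python3 -m pendant '[[0.0,[-0.015,-0.001,-0.002],[0,0,0]],[0.0,[-0.04,-0.002,-0.002],[0,0,0]],[0.0,[-0.07,-0.002,-0.002],[0,0,0]],[0.0,[-0.1,-0.002,-0.002],[0,0,0]],[0.0,[-0.12,-0.002,-0.002],[0,0,0]],[0.0,[-0.1295,-0.002,-0.002],[0,0,0]],[0.0,[-0.1295,-0.002,-0.002],[0,0,0]],[0.0,[-0.1295,-0.002,0.005],[0,0,0]],[0.0,[-0.1295,-0.002,0.02],[0,0,0]],[0.0,[-0.1295,-0.002,0.04],[0,0,0]]]'
python3 - <<'E'
from h import *
st(); c=capture("wrist"); c2=capture("side"); cv2.imwrite("pics/w11.png",np.hstack([cv2.resize(c["color"],(480,300)),cv2.resize(c2["color"][130:290,200:360],(300,300))]))
plan(W(-.037,0.0003,.0435),-96.35)
E
```

```text
clock: 24.95
ee_pos: [0.5327, 0.0001, 0.2353]
orientation: [-90.2, -0.0, -96.7]
contact_force: [0.9, 0.0, -2.8]
gripper_width: 0.277
clock:24.95 ee_pos:[0.5327, 0.0001, 0.2353] orientation:[-90.1979, -0.0098, -96.71] contact_force:[0.8665, 0.0278, -2.8254] gripper_width:0.2769
shift [-0.0012, 0.0016, 0.0384] turn [0.13, -0.39, -0.02]
```

View pics/w11.png

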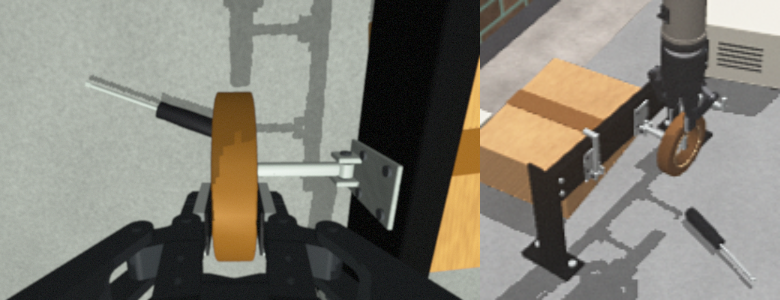

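```bash
python3 -m pendant '[[0.0,[-0.001,0,0.015],[0,0,0]],[0.0,[-0.001,0,0.03],[0,0,0]],[0.0,[-0.001,0,0.038],[0,0,0]],[0.0,[-0.001,0.003,0.038],[0,0,0]],[0.0,[-0.001,0.01,0.038],[0,0,0]],[0.0,[-0.001,0.018,0.038],[0,0,0]],[0.0,[-0.001,0.025,0.038],[0,0,0]],[0.0,[-0.001,0.03,0.038],[0,0,0]],[0.0,[-0.001,0.034,0.038],[0,0,0]],[0.0,[-0.001,0.036,0.038],[0,0,0]]]'
python3 - <<'E'
from h import *
st(); c=capture("wrist"); c2=capture("side"); cv2.imwrite("pics/w12.png",np.hstack([cv2.resize(c["color"],(480,300)),cv2.resize(c2["color"][130:290,200:360],(300,300))]))
E
```

```text
clock: 26.3
ee_pos: [0.5717, -0.0035, 0.1992]
orientation: [-90.2, 0.0, -96.7]
contact_force: [-2.2, -0.3, 5.1]
gripper_width: 0.275
clock:26.3 ee_pos:[0.5717, -0.0035, 0.1992] orientation:[-90.1574, 0.014, -96.7461] contact_force:[-2.1624, -0.2989, 5.1108] gripper_width:0.2746
```

View pics/w12.png

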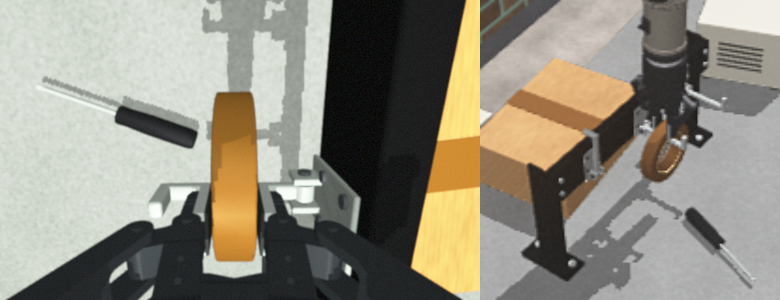

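The roll rests on peg A, with the peg showing on both sides and +5 N upward. I'll release and rise.

```bash
python3 -m pendant '[[0.3,[0,-0.001,0],[0,0,0]],[0.34,[0,-0.001,0],[0,0,0]],[0.4,[0,-0.001,0],[0,0,0]],[0.4,[0,-0.001,0],[0,0,0]],[0.4,[0,-0.001,0],[0,0,0]],[0.4,[0,-0.006,0],[0,0,0]],[0.4,[0,-0.02,0],[0,0,0]],[0.4,[0,-0.04,0],[0,0,0]],[0.4,[0,-0.065,0],[0,0,0]],[0.4,[0,-0.09,0],[0,0,0]]]'
python3 - <<'E'
from h import *
st(); c=capture("wrist"); c2=capture("side"); cv2.imwrite("pics/w13.png",np.hstack([cv2.resize(c["color"],(480,300)),cv2.resize(c2["color"][130:290,200:360],(300,300))]))
plan(W(-.12,-0.129,.12),-6.35)
for n in ("wrist","side","scene"):
  c=capture(n); w=cloud(c); hsv=cv2.cvtColor(c["color"],cv2.COLOR_BGR2HSV)
  L=RZ.inv().apply(w.reshape(-1,3)-PA).reshape(400,640,3)
  m=(hsv[...,1]>110)&(hsv[...,0]<22)&(abs(L[...,1])<.07)&(L[...,0]<-.01)&(L[...,0]>-.09)&(L[...,2]>-.12)&(L[...,2]<.04)
  P=L[m]; print(n,len(P),np.percentile(P,[1,99],axis=0).round(4).tolist())
E
```

```text
clock: 27.65
ee_pos: [0.5724, -0.0035, 0.2913]
orientation: [-90.0, 0.0, -96.7]
contact_force: [0.3, -0.3, -0.5]
gripper_width: 0.402
clock:27.65 ee_pos:[0.5724, -0.0035, 0.2913] orientation:[-90.0253, 0.0365, -96.7419] contact_force:[0.2705, -0.3302, -0.5106] gripper_width:0.4021
shift [0.1302, -0.0171, -0.0839] turn [-0.33, -90.4, 0.19]
wrist 5297 [[-0.0486, -0.0476, -0.0203], [-0.0251, 0.0568, 0.0264]]
side 423 [[-0.0524, -0.0505, -0.0842], [-0.0276, 0.0587, 0.0305]]
scene 251 [[-0.0497, -0.0404, -0.0117], [-0.0236, 0.0547, 0.0298]]
```

View pics/w13.png

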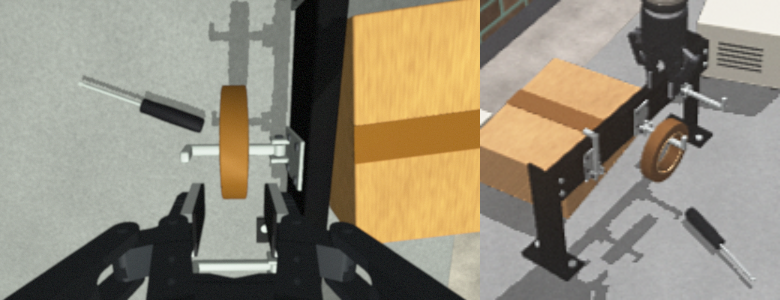

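The roll hangs on hook A, untouched (x about -37 mm, centred, top 26 mm above the peg). Next I turn back and approach peg 1's tip with a 40° tilt.

```bash
python3 -c "
from h import *
print(W(-.136,-.129,.079)); plan(W(-.136,-.129,.079),-6.35,-40)"
```

```text
[ 0.45966677 -0.12096673  0.269     ]
shift [0.1298, 0.0203, -0.0976] turn [31.52, -86.35, -31.33]
```

```bash
python3 -m pendant '[[0.4,[0,-0.03,0],[3.1,-8.6,-3.1]],[0.4,[0.01,-0.05,-0.01],[6.3,-17.3,-6.3]],[0.4,[0.03,-0.05,-0.025],[9.4,-25.9,-9.4]],[0.4,[0.05,-0.05,-0.04],[12.6,-34.5,-12.5]],[0.4,[0.07,-0.05,-0.055],[15.8,-43.2,-15.7]],[0.4,[0.09,-0.05,-0.07],[18.9,-51.8,-18.8]],[0.4,[0.11,-0.045,-0.085],[22,-60.4,-21.9]],[0.4,[0.125,-0.03,-0.095],[25.2,-69,-25]],[0.4,[0.13,-0.01,-0.0975],[28.4,-77.7,-28.2]],[0.4,[0.13,0.02,-0.0975],[31.5,-86.3,-31.3]]]'
python3 - <<'E'
from h import *
st(); c=capture("wrist"); np.savez("pics/w14.npz",**c); cv2.imwrite("pics/w14.png",c["color"])
w=cloud(c); hsv=cv2.cvtColor(c["color"],cv2.COLOR_BGR2HSV)
L=RZ.inv().apply(w.reshape(-1,3)-PA).reshape(400,640,3)
m=(hsv[...,1]<60)&(hsv[...,2]>90)&(abs(L[...,1]+.129)<.02)&(L[...,2]>.008)&(L[...,2]<.03)&(L[...,0]<-.06)&(L[...,0]>-.1);P=L[m];print(len(P),P.min(0),P.max(0))
plan(W(-.0716,-.129,.002),-6.35,-40)
E
```

```text
clock: 29.15
ee_pos: [0.459, -0.1218, 0.2684]
orientation: [-90.1, -40.1, -6.1]
contact_force: [-0.3, -0.4, -0.4]
gripper_width: 0.404
clock:29.15 ee_pos:[0.459, -0.1218, 0.2684] orientation:[-90.1233, -40.109, -6.1371] contact_force:[-0.3483, -0.4162, -0.428] gripper_width:0.4038
354 [-0.08460812 -0.13554665  0.00807541] [-0.07664515 -0.12626689  0.02462216]
shift [0.0115, 0.0975, 0.0016] turn [-0.06, 0.21, -0.68]
```

View pics/w14.png

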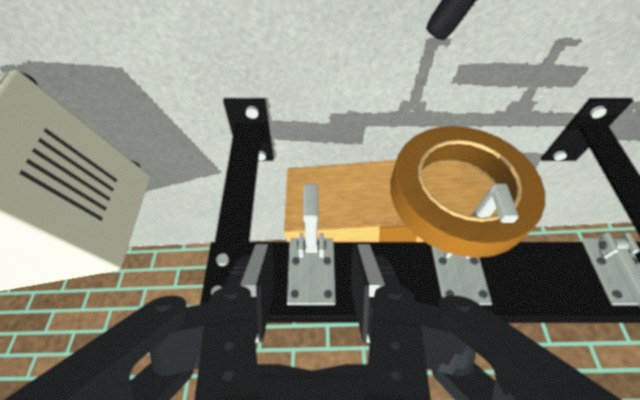

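```bash
python3 -c "
from h import *
st(); plan(W(-.0722,-.1300,.002),-6.35,-40)"
```

```text
clock:29.2 ee_pos:[0.4533, -0.122, 0.2602] orientation:[-90.119, -39.3245, -6.073] contact_force:[-4.2753, -0.5777, -5.752] gripper_width:0.4008
shift [0.011, 0.0971, 0.0006] turn [-0.06, 0.21, -0.68]
```

```bash
python3 -m pendant '[[0.4,[0.011,0.0,0.0005],[0,0.2,-0.7]],[0.4,[0.011,0.02,0.0005],[0,0.2,-0.7]],[0.4,[0.011,0.045,0.0005],[0,0.2,-0.7]],[0.4,[0.011,0.07,0.0005],[0,0.2,-0.7]],[0.4,[0.011,0.085,0.0005],[0,0.2,-0.7]],[0.4,[0.011,0.094,0.0005],[0,0.2,-0.7]],[0.4,[0.011,0.097,0.0005],[0,0.2,-0.7]],[0.4,[0.011,0.097,0.0005],[0,0.2,-0.7]],[0.4,[0.011,0.097,0.0005],[0,0.2,-0.7]],[0.4,[0.011,0.097,0.0005],[0,0.2,-0.7]]]'
python3 - <<'E'
from h import *
c=capture("wrist"); cv2.imwrite("pics/w15.png",c["color"]); st()
plan(W(-.0722,-.1300,.002),-6.35,-40)
E
```

```text
clock: 30.45
ee_pos: [0.5231, -0.1302, 0.1932]
orientation: [-90.0, -40.1, -6.5]
contact_force: [0.6, -0.3, 0.3]
gripper_width: 0.398
clock:30.5 ee_pos:[0.5228, -0.1305, 0.1929] orientation:[-89.9813, -40.0904, -6.4841] contact_force:[0.1128, -0.5905, -0.1142] gripper_width:0.3996
shift [-0.0006, 0.0007, 0.0015] turn [0.07, -0.1, 0.09]
```

View pics/w15.png

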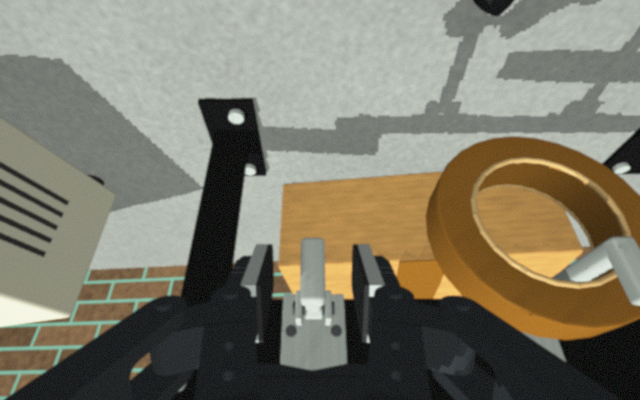

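The tip (313,245) is centred between the pads, so I close.

```bash
python3 -m pendant '[[0.2,[0,0,0.0005],[0,0,0]],[0.0,[0,0,0.0005],[0,0,0]],[0.0,[0,0,0.0005],[0,0,0]],[0.0,[0,0,0.0005],[0,0,0]],[0.0,[0,0,0.0005],[0,0,0]],[0.0,[0,0,0.0005],[0,0,0]],[0.0,[0,0,0.0005],[0,0,0]],[0.0,[0,0,0.0005],[0,0,0]],[0.0,[0,0,0.0005],[0,0,0]],[0.0,[0,0,0.0005],[0,0,0]]]'
python3 - <<'E'
from h import *
arc(W(.0045,-.1305,0),[90,87,82,77,72,66,60,54,48,42,42],[40,40,40,40,40,39,37,35,32,29,29],(0,-.013))
E
```

```text
clock: 31.75
ee_pos: [0.5228, -0.1302, 0.1932]
orientation: [-89.9, -40.1, -6.5]
contact_force: [-12.8, 2.5, 13.4]
gripper_width: 0.099
90 40 [0.523, -0.13, 0.192] [-0.0006, 0.001, 0.0007] [0.1, -0.1, 0.1]
87 40 [0.524, -0.13, 0.196] [0.0028, -0.002, 0.0007] [0.1, -0.1, 0.1]
82 40 [0.525, -0.13, 0.204] [0.0088, -0.0064, 0.0007] [0.1, -0.1, 0.1]
77 40 [0.528, -0.13, 0.211] [0.0152, -0.0103, 0.0007] [0.1, -0.1, 0.1]
72 40 [0.531, -0.13, 0.218] [0.0219, -0.0136, 0.0007] [0.1, -0.1, 0.1]
66 39 [0.535, -0.131, 0.225] [0.0301, -0.0168, 0.0007] [0.1, -0.2, 1.1]
60 37 [0.54, -0.131, 0.233] [0.0383, -0.0191, 0.0007] [0.1, -0.2, 3.1]
54 35 [0.545, -0.132, 0.239] [0.0468, -0.0206, 0.0008] [0.1, -0.2, 5.1]
48 32 [0.551, -0.133, 0.245] [0.0551, -0.0211, 0.0008] [0.1, -0.2, 8.1]
42 29 [0.558, -0.133, 0.25] [0.0634, -0.0207, 0.0008] [0.1, -0.2, 11.1]
42 29 [0.558, -0.133, 0.25] [0.0634, -0.0207, 0.0008] [0.1, -0.2, 11.1]
```

```bash
python3 -m pendant '[[0.0,[0.003,-0.003,0.0005],[0,0,0]],[0.0,[0.009,-0.0075,0.0005],[0,0,0]],[0.0,[0.015,-0.011,0.0005],[0,0,0]],[0.0,[0.022,-0.0145,0.0005],[0,0,0]],[0.0,[0.03,-0.0175,0.0005],[0,0,1]],[0.0,[0.0385,-0.02,0.0005],[0,0,3]],[0.0,[0.047,-0.0215,0.0005],[0,0,5]],[0.0,[0.055,-0.022,0.0005],[0,0,8]],[0.0,[0.0635,-0.0215,0.0005],[0,0,11]],[0.0,[0.0635,-0.0215,0.0005],[0,0,11]]]'
python3 - <<'E'
from h import *
st()
arc(W(.0045,-.1305,0),[42,37,32,27,22,17,12,8,4,0],[29,26,23,20,17,14,11,8,5,3],(0,-.013))
E
```

```text
clock: 33.0
ee_pos: [0.5559, -0.1337, 0.2493]
orientation: [-89.9, -28.9, -6.6]
contact_force: [-5.8, -0.7, 1.9]
gripper_width: 0.098
clock:33.0 ee_pos:[0.5559, -0.1337, 0.2493] orientation:[-89.9303, -28.8503, -6.6248] contact_force:[-5.8051, -0.6866, 1.8963] gripper_width:0.0979
42 29 [0.558, -0.133, 0.25] [0.0018, 0.0004, 0.0005] [0.1, -0.2, -0.1]
37 26 [0.563, -0.134, 0.253] [0.0086, 0.0001, 0.0005] [0.1, -0.2, 2.9]
32 23 [0.57, -0.135, 0.256] [0.0154, 0.0003, 0.0005] [0.1, -0.2, 5.9]
27 20 [0.576, -0.135, 0.259] [0.0222, 0.0012, 0.0006] [0.0, -0.2, 8.9]
22 17 [0.582, -0.136, 0.261] [0.0288, 0.0027, 0.0006] [0.0, -0.2, 11.9]
17 14 [0.589, -0.137, 0.262] [0.0353, 0.0048, 0.0006] [0.0, -0.2, 14.9]
12 11 [0.596, -0.138, 0.263] [0.0416, 0.0074, 0.0007] [0.0, -0.2, 17.9]
8 8 [0.601, -0.138, 0.263] [0.0463, 0.0099, 0.0007] [0.0, -0.2, 20.9]
4 5 [0.606, -0.139, 0.263] [0.0508, 0.0127, 0.0007] [0.0, -0.3, 23.9]
0 3 [0.612, -0.139, 0.262] [0.0553, 0.016, 0.0007] [0.0, -0.3, 25.9]
```

```bash
python3 -m pendant '[[0.0,[0.0085,0,0.0005],[0,0,3]],[0.0,[0.0155,0,0.0005],[0,0,6]],[0.0,[0.022,0.001,0.0005],[0,0,9]],[0.0,[0.029,0.0025,0.0005],[0,0,12]],[0.0,[0.0355,0.0045,0.0005],[0,0,15]],[0.0,[0.0415,0.007,0.0005],[0,0,18]],[0.0,[0.0465,0.0095,0.0005],[0,0,21]],[0.0,[0.051,0.012,0.0005],[0,0,24]],[0.0,[0.0555,0.015,0.0005],[0,0,26]],[0.0,[0.056,0.015,0.0005],[0,0,26]]]'
python3 - <<'E'
from h import *
c=capture("wrist"); st(); cv2.imwrite("pics/w16.png",c["color"])
E
```

```text
clock: 34.25
ee_pos: [0.5302, -0.1211, 0.2991]
orientation: [-90.2, -5.9, -6.7]
contact_force: [-0.4, 0.0, 0.6]
gripper_width: -0.001
clock:34.3 ee_pos:[0.53, -0.121, 0.299] orientation:[-90.2476, -5.8675, -6.6438] contact_force:[0.1983, -0.1782, -0.9939] gripper_width:0.0022
```

View pics/w16.png

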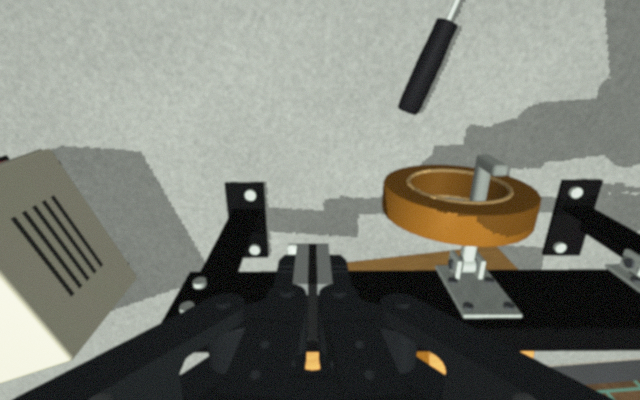

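The grip is lost: the fingers are shut and the TCP is about 80 mm short of its target. I'll look at where peg 1 is.

Run:
```python
from h import *
c=capture("side"); c2=capture("scene"); s=get_state(); st(); print(np.round(s["joint_positions"],1),np.round(s["joint_vel"],1))
cv2.imwrite("pics/s16.png",np.hstack([cv2.resize(c["color"][130:260,210:360],(400,347)),cv2.resize(c2["color"][130:280,220:393],(400,347))]))
```

```text
clock:34.4 ee_pos:[0.5297, -0.1211, 0.2985] orientation:[-90.2657, -5.8161, -6.6363] contact_force:[0.3035, -0.0802, -0.2633] gripper_width:-0.0005
[-97.2 -28.3  83.3 102.9  31.3  76.7  63.6] [-0.2  0.   0.3  0.2 -0.1  0.3  0.1]
```

View pics/s16.png

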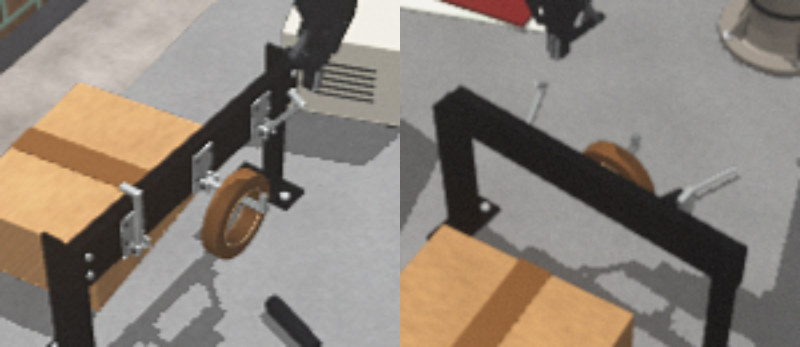

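Peg 1 stands about halfway up. The arm has wound itself onto the limits of joints 2 and 3, so it could not follow the path. I'll turn back to the easier yaw of about -96°, away from the rail, and check the joints. Then I'll finish the fold by pushing with shut fingers.

```bash
python3 -c "
from h import *
plan([.46,-.10,.36],-96.35)"
```

```text
shift [-0.0651, -0.0685, 0.0125] turn [-4.34, 89.62, 4.78]
```

```bash
python3 -m pendant '[[0.0,[-0.01,-0.02,0],[-0.4,9,0.5]],[0.0,[-0.02,-0.04,0],[-0.9,18,1]],[0.0,[-0.03,-0.06,0],[-1.3,27,1.4]],[0.0,[-0.04,-0.068,0],[-1.7,36,1.9]],[0.0,[-0.05,-0.068,0],[-2.1,45,2.4]],[0.0,[-0.06,-0.068,0.005],[-2.6,54,2.9]],[0.0,[-0.065,-0.068,0.01],[-3,63,3.4]],[0.0,[-0.065,-0.068,0.012],[-3.5,72,3.8]],[0.0,[-0.065,-0.068,0.012],[-4,81,4.3]],[0.0,[-0.065,-0.068,0.012],[-4.3,89.6,4.8]]]'
python3 - <<'E'
from h import *
s=get_state(); st(); print(np.round(s["joint_positions"],1),np.round(s["joint_vel"],1))
E
```

```text
clock: 35.65
ee_pos: [0.4602, -0.1006, 0.3591]
orientation: [-90.0, -0.0, -96.6]
contact_force: [-0.6, -0.3, -0.4]
gripper_width: -0.001
clock:35.65 ee_pos:[0.4602, -0.1006, 0.3591] orientation:[-89.9787, -0.014, -96.6196] contact_force:[-0.6486, -0.2904, -0.3895] gripper_width:-0.0008
[-65.   -4.9  68.8 101.2   4.6  80.6  -3.6] [ 11.9  10.8   1.   -2.3 -14.8   1.1 -52.9]
```

Run:
```python
from h import *
for n in ("side","scene","wrist"):
  c=capture(n); w=cloud(c); hsv=cv2.cvtColor(c["color"],cv2.COLOR_BGR2HSV)
  if n=="wrist": cv2.imwrite("pics/w17.png",c["color"])
  L=RZ.inv().apply(w.reshape(-1,3)-PA).reshape(400,640,3)
  m=(abs(L[...,1]+.13)<.02)&(L[...,0]<-.01)&(L[...,0]>-.1)&(L[...,2]>0)&(L[...,2]<.1)&(hsv[...,1]<60)&(hsv[...,2]>70)
  if n=="wrist": m[245:]=0
  P=L[m]; print(n,len(P))
  for a in range(-100,0,10):
      q=P[(P[:,0]*1000>=a)&(P[:,0]*1000<a+10)]
      if len(q)>2: print(a,len(q),q.mean(0).round(4),q[:,2].max().round(4))
st(); plan(W(-.10,-.1305,.08),-96.35); plan(W(-.10,-.1305,.05),-96.35)
```

```text
side 49
-50 14 [-0.0443 -0.1291  0.07  ] 0.0786
-40 19 [-0.0353 -0.1289  0.0697] 0.086
-30 9 [-0.0251 -0.1279  0.0463] 0.0833
-20 5 [-0.0148 -0.1271  0.0289] 0.0355
scene 80
-50 14 [-0.0434 -0.1282  0.0689] 0.0778
-40 28 [-0.0342 -0.1285  0.0644] 0.086
-30 21 [-0.0255 -0.1291  0.0447] 0.0828
-20 15 [-0.0147 -0.1287  0.031 ] 0.0421
wrist 947
-60 28 [-0.0506 -0.1296  0.0683] 0.07
-50 289 [-0.0446 -0.1287  0.0713] 0.0773
-40 376 [-0.035  -0.1282  0.074 ] 0.0849
-30 152 [-0.0259 -0.1277  0.0536] 0.0845
-20 102 [-0.0151 -0.1274  0.0311] 0.0397
clock:35.8 ee_pos:[0.46, -0.1009, 0.3592] orientation:[-89.9814, -0.0428, -96.25] contact_force:[0.8093, -0.3623, 0.1826] gripper_width:-0.0029
shift [0.0214, 0.0893, 0.0378] turn [-0.02, 0.1, 0.04]
shift [0.0214, 0.1193, 0.0378] turn [-0.02, 0.1, 0.04]
```

View pics/w17.png

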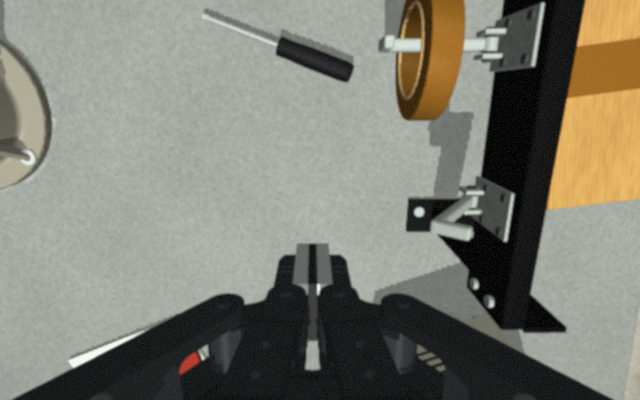

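Peg 1 stands at about 38°, its bend at rail x -52 mm and z +68 mm. I'll bring the shut fingers down in front of it and push it towards the rail.

```bash
python3 -m pendant '[[0.0,[0.01,0.03,0.01],[0,0,0]],[0.0,[0.02,0.06,0.025],[0,0,0]],[0.0,[0.0215,0.09,0.035],[0,0,0]],[0.0,[0.0215,0.11,0.038],[0,0,0]],[0.0,[0.0215,0.119,0.038],[0,0,0]],[0.0,[0.0215,0.119,0.05],[0,0,0]],[0.0,[0.0215,0.119,0.062],[0,0,0]],[0.0,[0.0215,0.119,0.074],[0,0,0]],[0.0,[0.0215,0.119,0.084],[0,0,0]],[0.0,[0.0215,0.119,0.093],[0,0,0]]]'
python3 - <<'E'
from h import *
s=get_state(); st(); print(np.round(s["joint_positions"],1)); print(RZ.inv().apply(s["ee_pos"]-PA).round(4))
c=capture("wrist"); cv2.imwrite("pics/w18.png",c["color"])
E
```

```text
clock: 37.05
ee_pos: [0.5502, -0.1329, 0.2406]
orientation: [-90.0, -0.0, -96.2]
contact_force: [-1.8, 0.7, 2.8]
gripper_width: 0.0
clock:37.05 ee_pos:[0.5502, -0.1329, 0.2406] orientation:[-90.0444, -0.0389, -96.2457] contact_force:[-1.7707, 0.7202, 2.8001] gripper_width:0.0001
[-39.1  25.5  65.  100.2 -24.5  70.2  26. ]
[-0.0447 -0.1308  0.0506]
```

View pics/w18.png

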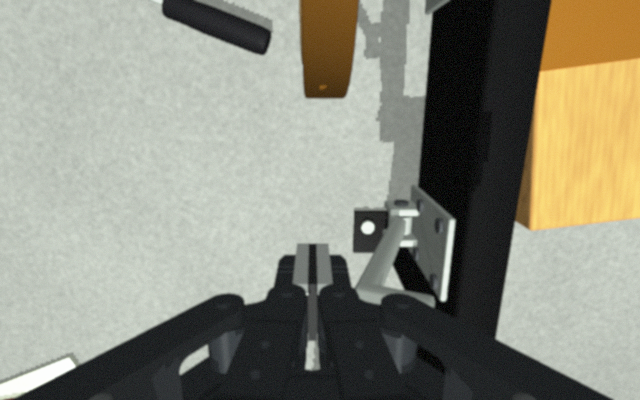

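```bash
python3 -m pendant '[[0.0,[0,0,0.004],[0,0,0]],[0.0,[0,0,0.008],[0,0,0]],[0.0,[0,0,0.012],[0,0,0]],[0.0,[0,0,0.016],[0,0,0]],[0.0,[0,0,0.019],[0,0,0]],[0.0,[0,0,0.022],[0,0,0]],[0.0,[0,0,0.025],[0,0,0]],[0.0,[0,0,0.027],[0,0,0]],[0.0,[0,0,0.027],[0,0,0]],[0.0,[0,0,0.027],[0,0,0]]]'
python3 - <<'E'
from h import *
s=get_state(); st(); print(np.round(s["joint_positions"],1)); print(RZ.inv().apply(s["ee_pos"]-PA).round(4))
c=capture("wrist");c2=capture("side"); cv2.imwrite("pics/w19.png",np.hstack([cv2.resize(c["color"],(480,300)),cv2.resize(c2["color"][130:260,230:360],(300,300))]))
E
```

```text
clock: 38.35
ee_pos: [0.5793, -0.1359, 0.241]
orientation: [-89.8, -0.1, -96.2]
contact_force: [0.2, 0.7, 3.5]
gripper_width: 0.003
clock:38.35 ee_pos:[0.5793, -0.1359, 0.241] orientation:[-89.8189, -0.1171, -96.1983] contact_force:[0.2489, 0.7443, 3.474] gripper_width:0.0035
[-35.8  28.5  62.9  96.4 -26.6  71.5  26.7]
[-0.0155 -0.1306  0.051 ]
```

View pics/w19.png

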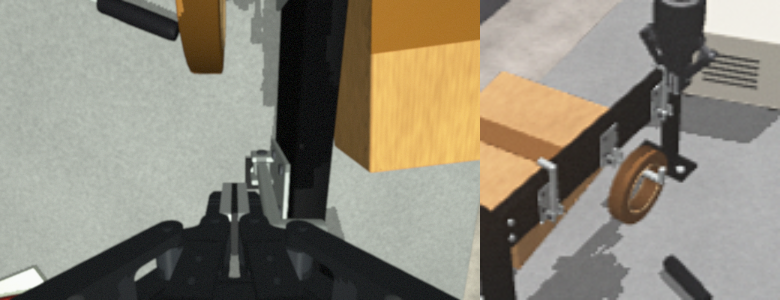

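```bash
python3 -m pendant '[[0.0,[0,0,0.001],[0,0,0]],[0.0,[0,0,0.002],[0,0,0]],[0.0,[0,0,0.003],[0,0,0]],[0.0,[0,0,0.004],[0,0,0]],[0.0,[0,0,0.005],[0,0,0]],[0.0,[0,0,0.005],[0,0,0]],[0.0,[0,0,0.005],[0,0,0]],[0.0,[0,0,0.005],[0,0,0]],[0.0,[0,0,0.005],[0,0,0]],[0.0,[0,0,0.005],[0,0,0]]]'
python3 - <<'E'
from h import *
s=get_state(); st(); print(RZ.inv().apply(s["ee_pos"]-PA).round(4))
E
```

```text
clock: 39.7
ee_pos: [0.5824, -0.1362, 0.241]
orientation: [-90.1, -0.0, -96.2]
contact_force: [-6.4, 2.1, 8.5]
gripper_width: -0.002
clock:39.7 ee_pos:[0.5824, -0.1362, 0.241] orientation:[-90.0621, -0.0458, -96.2264] contact_force:[-6.4189, 2.0663, 8.4714] gripper_width:-0.0019
[-0.0124 -0.1306  0.051 ]
```

```bash
python3 -m pendant '[[0.0,[0,0,0.003],[0,0,0]],[0.0,[0,0,0.004],[0,0,0]],[0.0,[0,0,0.005],[0,0,0]],[0.0,[0,0,0.006],[0,0,0]],[0.0,[0,0,0.006],[0,0,0]],[0.0,[0,0,0.006],[0,0,0]],[0.0,[0,0,0.006],[0,0,0]],[0.0,[0,0,0.006],[0,0,0]],[0.0,[0,0,0.006],[0,0,0]],[0.0,[0,0,0.006],[0,0,0]]]'
python3 - <<'E'
from h import *
s=get_state(); st(); print(RZ.inv().apply(s["ee_pos"]-PA).round(4))
c=capture("wrist");c2=capture("side"); cv2.imwrite("pics/w20.png",np.hstack([cv2.resize(c["color"],(480,300)),cv2.resize(c2["color"][130:260,230:360],(300,300))]))
E
```

```text
clock: 40.95
ee_pos: [0.5824, -0.1362, 0.2411]
orientation: [-90.8, 0.2, -96.3]
contact_force: [-17.1, 6.2, 17.2]
gripper_width: -0.0
clock:40.95 ee_pos:[0.5824, -0.1362, 0.2411] orientation:[-90.8405, 0.2124, -96.3151] contact_force:[-17.1138, 6.2304, 17.1587] gripper_width:-0.0005
[-0.0123 -0.1305  0.0511]
```

View pics/w20.png

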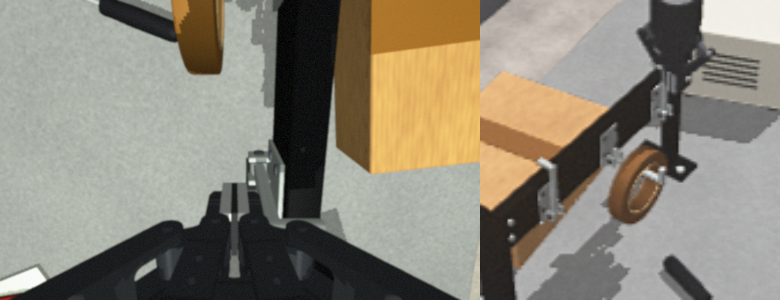

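Solid resistance with no further movement. I'll back off and look.

```bash
python3 -m pendant '[[0.0,[0,0,-0.004],[0,0,0]],[0.0,[0,0,-0.012],[0,0,0]],[0.0,[0,0,-0.03],[0,0,0]],[0.0,[0,0,-0.055],[0,0,0]],[0.0,[0,-0.02,-0.075],[0,0,0]],[0.0,[0,-0.05,-0.085],[0,0,0]],[0.0,[0,-0.08,-0.09],[0,0,0]],[0.0,[0,-0.1,-0.09],[0,0,0]],[0.0,[0,-0.1,-0.09],[0,0,0]],[0.0,[0,-0.1,-0.09],[0,0,0]]]'
python3 - <<'E'
from h import *
st()
cs={}
for n in ("side","scene","wrist"):
  c=cs[n]=capture(n); w=cloud(c); hsv=cv2.cvtColor(c["color"],cv2.COLOR_BGR2HSV)
  L=RZ.inv().apply(w.reshape(-1,3)-PA).reshape(400,640,3)
  for y0 in (-.13,.1395):
    m=(abs(L[...,1]-y0)<.015)&(L[...,0]<.05)&(L[...,0]>-.1)&(L[...,2]>.066)&(L[...,2]<.1)
    P=L[m]; 
    if len(P)>3: print(n,y0,len(P),P.mean(0).round(4),np.percentile(P,[3,97],axis=0).round(4).tolist())
  m=(hsv[...,1]>110)&(hsv[...,0]<22)&(abs(L[...,1])<.07)&(L[...,0]<-.01)&(L[...,0]>-.09)&(L[...,2]>-.12)&(L[...,2]<.04)
  P=L[m]; print("roll",n,len(P),np.percentile(P,[1,99],axis=0).round(4).tolist())
cv2.imwrite("pics/w21.png",np.hstack([cv2.resize(cs["wrist"]["color"],(480,300)),cv2.resize(cs["side"]["color"][130:260,230:360],(300,300))]))
E
```

```text
clock: 42.3
ee_pos: [0.4938, -0.1264, 0.3412]
orientation: [-90.9, 0.2, -96.3]
contact_force: [-0.0, 0.7, 0.1]
gripper_width: 0.003
clock:42.3 ee_pos:[0.4938, -0.1264, 0.3412] orientation:[-90.9289, 0.2179, -96.3024] contact_force:[-0.0167, 0.7082, 0.0687] gripper_width:0.0027
side -0.13 45 [ 0.0111 -0.1292  0.0818] [[-0.0008, -0.1366, 0.0664], [0.0289, -0.1225, 0.092]]
side 0.1395 44 [0.0086 0.143  0.0851] [[-0.0027, 0.1376, 0.0673], [0.0259, 0.151, 0.0922]]
roll side 430 [[-0.0526, -0.0499, -0.0854], [-0.0266, 0.0586, 0.0295]]
scene -0.13 46 [ 0.0133 -0.1283  0.0833] [[0.002, -0.135, 0.067], [0.0293, -0.1242, 0.0931]]
scene 0.1395 45 [0.0123 0.1422 0.0854] [[0.0005, 0.1373, 0.0683], [0.0259, 0.1469, 0.0921]]
roll scene 247 [[-0.0496, -0.0391, -0.0138], [-0.0233, 0.055, 0.0298]]
wrist -0.13 1069 [ 0.012  -0.1288  0.0851] [[0.0018, -0.1339, 0.0686], [0.0279, -0.1249, 0.0898]]
roll wrist 4581 [[-0.0506, -0.0594, -0.0725], [-0.0256, 0.0073, 0.0268]]
```

View pics/w21.png

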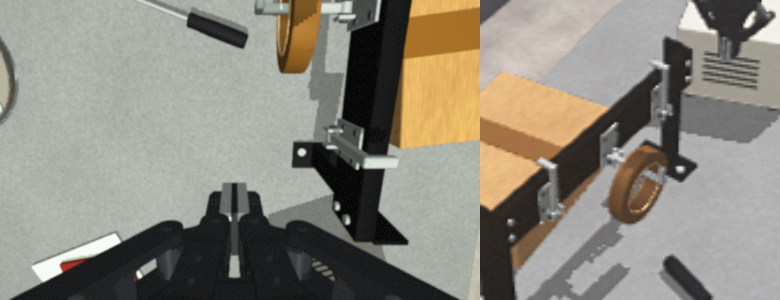

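Peg 1 now matches folded peg B: tips at 11–13 mm against 9–12 mm, and both stand to the same height. The roll hasn't moved. A quick check of the bystanders and peg A's level, then I hand in.

Run:
```python
from h import *
from plant import finish_job
for n in ("scene","side"):
  c=capture(n); c0=np.load(f"pics/{n}0.npz"); g=lambda c:cv2.cvtColor(c["color"],cv2.COLOR_BGR2HSV)
  for nm,f in (("bottle",lambda h:(h[...,1]>170)&((h[...,0]<8)|(h[...,0]>175))),):
    out=[]
    for q in (c0,c):
      w=cloud(q); m=f(g(q))&(w[...,2]>.03)&(w[...,2]<.25)&(w[...,1]>.35)&(w[...,0]>.4); out.append(np.median(w[m],0).round(3))
    print(n,nm,out)
  w=cloud(c);L=RZ.inv().apply(w.reshape(-1,3)-PA).reshape(400,640,3);h=g(c)
  m=(abs(L[...,1])<.02)&(L[...,0]<-.055)&(L[...,0]>-.072)&(L[...,2]>-.02)&(L[...,2]<.05)&(h[...,1]<60)&(h[...,2]>90); print("pegA z",L[m].mean(0).round(4))
  a=[]
  for q in (c0,c):
    w=cloud(q); m=(q["color"].max(2)<60)&(w[...,2]>.008)&(w[...,2]<.05)&(w[...,0]>.38)&(w[...,0]<.535)&(abs(w[...,1])<.09); a.append((int(m.sum()),np.median(w[m],0).round(3) if m.any() else None))
  print("screwdriver handle",a)
st(); finish_job()
```

```text
scene bottle [array([0.559, 0.489, 0.121]), array([0.56 , 0.486, 0.113])]
pegA z [-0.07    0.0016  0.0039]
screwdriver handle [(24, array([0.453, 0.03 , 0.025])), (24, array([0.453, 0.028, 0.024]))]
side bottle [array([0.526, 0.501, 0.126]), array([0.524, 0.499, 0.123])]
pegA z [-0.0629  0.0007  0.0037]
screwdriver handle [(152, array([0.473, 0.018, 0.025])), (154, array([0.472, 0.018, 0.024]))]
clock:42.55 ee_pos:[0.494, -0.1267, 0.3418] orientation:[-90.9085, 0.1915, -96.3282] contact_force:[0.2554, 0.3223, -0.8382] gripper_width:-0.0023
the job is handed in; nothing more can be done
```

The roll of tape now hangs on the middle hook, the emptied hook is folded flat, and I handed the job in at 42.6 s.

- **Finding the free hook:** I pulled gently at about 6 N on the middle folded hook. It followed past 10 mm at steady force, so it was the free one. I never touched the other folded hook.
- **Levelling it:** After the first swing the cameras showed it about 4.5° short of level, so I pressed it down onto its stop.
- **Moving the roll:** I gripped the roll at the top, lifted it off and hung it on the middle hook without dropping it.
- **Folding the emptied hook:** My first try failed halfway up. The arm ran onto the limits of joints 2 and 3 and the peg slipped from the fingers at about 38°. I then pushed it up to its stop with the fingers shut.

**Last checks:**
- The middle peg is level to within about 1 mm.
- The roll is centred on it and let go.
- The emptied hook's tip matches the untouched folded one to about 2.5 mm.
- The bottle and screwdriver positions are unchanged within camera noise, apart from one 8 mm height reading on the bottle in the scene view.
- I did not re-measure the stabiliser; the arm never came near enough to touch it.
- At hand-in the tool force was about 1 N or less, so the arm was touching nothing.

**Higher forces:** while swinging the free hook down, the wrist force reached about 73 N against its stop. That is under the 120 N limit.

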